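Make up two pivot-bolt kits at the stores cage

TASK

Make up two pivot kits from the loose stock on the bench, everything standing upright as it does now. The white tray gets the steel sleeve with the bush that fits pushed down inside it until its flange rests on the sleeve's rim (try the blue and the orange one) in one cell, and the long bright bolt in the other cell; the brown tray gets the bush that is left over in one cell and the short dark bolt in the other. Leave the bin of nuts, the tape roll and the carton where they are.

Things in the scene. Friction and masses are not known exactly. Their poses are not given: they have to be found in the camera images.
- white_tray: shallow open white tray fixed to the bench, 110 mm (its x) by 190 mm (its y), walls 25 mm high and 4 mm thick, floor 4 mm thick. A 4 mm partition, about 22 mm high, across its middle makes two equal cells, each 102 mm (x) by 89 mm (y), centred at y = +47 and y = -47 mm in the tray's frame. Origin: centre of its underside, on the bench top; z up
- brown_tray: shallow open brown cardboard tray fixed to the bench, 110 mm (its x) by 190 mm (its y), walls 25 mm high and 4 mm thick, floor 4 mm thick. A 4 mm partition, about 22 mm high, across its middle makes two equal cells, each 102 mm (x) by 89 mm (y), centred at y = +47 and y = -47 mm in the tray's frame. Origin: centre of its underside, on the bench top; z up
- sleeve: plain round steel pipe sleeve, open at both ends, standing on end: 48 mm outside diameter, 41 mm bore, 60 mm high. Origin: centre of its lower end; z up along its axis. About 230 g
- blue_bush: blue plastic bush, 55 mm high: round flange on top, 54 mm across, 10 mm thick, over a 45 mm long spigot with a 25 mm bore. One of the two bushes has a spigot about 3 mm thinner than the sleeve's bore and slips in until its flange rests on the rim; the other's is too thick and stops on the rim (trying does no harm). Origin: centre of the spigot's underside; z up. 70 g
- orange_bush: orange plastic bush, 55 mm high: round flange on top, 54 mm across, 10 mm thick, over a 45 mm long spigot with a 25 mm bore. One of the two bushes has a spigot about 3 mm thinner than the sleeve's bore and slips in until its flange rests on the rim; the other's is too thick and stops on the rim (trying does no harm). Origin: centre of the spigot's underside; z up. 70 g
- long_bolt: long bright steel hex bolt standing on its head, 95 mm high in all: head 36 mm across flats and 15 mm thick at the bottom, above it a round shank 24 mm thick, threaded near the top. Origin: centre of the head's underside; z up along the shank. About 420 g
- short_bolt: short dark steel hex bolt standing on its head, 70 mm high in all: head 36 mm across flats and 15 mm thick at the bottom, above it a round shank 24 mm thick, threaded near the top. Origin: centre of the head's underside; z up along the shank. About 320 g
- nut_bin: bystander: grey open plastic bin of steel nuts, 130 mm (x) by 110 mm (y) by 50 mm high, in the row of the trays. Origin: centre of its underside. Leave it alone
- tape_roll: bystander: roll of yellow packing tape lying flat at the robot's left, 104 mm across and 48 mm high. Origin: centre of its underside. Leave it alone
- carton: bystander: closed brown carton at the robot's right, 100 mm (x) by 140 mm (y) by 75 mm high. Origin: centre of its underside. Leave it alone
Not all that is in view belongs to the job. Several things look just like the blue_bush: the one meant starts farthest to the robot's right.

How it is judged:
By the outcome, as a careful person would: the job done as asked, in the order asked, and still so for the second after the job is handed in, with the robot touching nothing.
It also fails if it takes over 122 s, if anything falls off the work surface, if the arm or the gripper's body presses on something with over 40 N, if the wrist force passes 120 N, or if a joint passes its speed limit or range.

ROBOT

A 7-joint arm with a two-finger parallel gripper is mounted at the origin on the work surface. World frame = base frame: x ahead of the robot, y to its left, z up, the work surface at z = 0. Lengths are in m, angles in rad, forces in N, time in s.
With the tool pointing down it reaches from about 0.425 to 0.925 m from the base axis. Payload 6.8 kg.
Tool frame: the origin (TCP) lies at the very end of the fingers, on their centre line; the grasp point (between the pads) lies 19 mm behind it; z points along the fingers, y is the direction in which the jaws open and shut (so a half turn about z gives the same grasp; the last joint's range is limited). The gripper opens to 85 mm and grips with 20 to 120 N. Pads are 22 mm wide; open, the fingers measure 114 mm over their backs; the gripper's body (76 mm by 85 mm) begins 54 mm behind the grasp point. The pads swing forward as they close: fully open they stand 13 mm farther back than shut.
Start: joints at [1.18, 0.477, 0.022, 1.555, -0.011, 1.109, -0.083], TCP at [0.188, -0.648, 0.231] pointing down, gripper open.
Joint ranges: [-2.96, 2.96], [-0.34, 2.1], [-1.41, 1.46], [0.24, 2.44], [-1.37, 4.51], [0.17, 1.92], [-2.96, 2.96]. Speed limits (rad/s): [2.39, 2.39, 3.14, 3.14, 3.14, 3.14, 3.14].

INTERFACE

Orientations are given as a rotation vector (axis times angle).
In Python, from bench import monitor, viewer, job gives the robot as it stands. The module is installed in compiled form; this text tells all that it offers.
- The arm moves only by the tool drive_tool, never from a script. Its argument "commands" is a list of rows, each an object with "linear": the shift along the tool's x, y, z in m, a list of three; "dr": the turn, a rotation vector about the tool's x, y, z in degrees, a list of three; "jaw": the closure, from 0 (fully open) to 1 (shut). A call has 1 to 8 rows; each row shifts and turns the pose as measured when the row begins, along the tool's axes as they then stand; what a row does not reach is not made up. A row lasts 1/8 s, in which the tool goes at most 62.5 mm and 10.7 degrees, less where a joint would pass 70% of its speed; a pose out of reach is approached as far as the arm can. A call is refused whole if a number of a shift passes 0.0625 or a number of a turn 10.7, either way. A call with a gripper value outside its range is refused whole. The fingers move at their own pace and stop on an object; "force" is the grip in N (left out, the last holds). Time passes only in rows, so rows that do not move let the fingers close. It gives the time, the measured TCP pose, the force and the opening at its end, in the units of the state.
- monitor.get_obs(): the state, without advancing time (a new reading comes with each control period).
- viewer.grab_frame(name): name is "side" or "top" or "wrist"; returns the picture (400x640x3 uint8, red, green, blue); there is no depth.
- viewer.calibration(name): a dict with "K" (3x3 intrinsics, pixels), "R" (3x3) and "t" (3): a world point X has camera coordinates R X + t. Camera axes: x right, y down, z forward; pixel columns grow to the right and rows downward; lengths in m; the calibration is good to about 2 mm. A picture is of the moment at which its call begins: read the wrist's pose just before it. calibration takes no time and is no camera call; for the wrist camera it gives the pose at the moment of the call.
- job.hand_in(): hands the job in, once; it reports no verdict.
The state is a dict: "clock": time; "joints": joint angles; "qvel": joint speeds; "tau": joint torques, N m; "tcp_pos": TCP position; "orientation": TCP orientation; "contact_force": force on the tool from outside, world axes, zero at the start; "moment": the same for the moment, N m; "grip_width": finger opening in m.
Only numpy, scipy, OpenCV 4.12 (cv2) and the standard library are available. Lean on these libraries where they do the work, as an engineer would, in place of code of your own. Each camera call takes 0.05 s, during which the arm holds its last target.

## Working session

There is one attempt and no reset: what is moved stays moved. The work goes in short steps, Python scripts to look and compute and a tool call to move; the robot and the scene stay as the last step left them, time stands still between calls to the robot, and variables do not carry over. Pictures are saved under pics/ and viewed, and the job is handed in when it is done.

Besides the shell and the picture viewer there is one more tool, called after "Emit:" as name(argument=value, ...) on one line, values as JSON. drive_tool: Moves the arm, as the interface text tells. Its arguments: {"type":"object","properties":{"commands":{"type":"array"},"force":{"type":"number"}},"required":["commands"]}

```bash
ls; mkdir -p pics; python3 - <<'E'
from bench import monitor, viewer, job
import cv2
print(monitor.get_obs())
for n in ("top","side"):
    cv2.imwrite(f"pics/{n}0.png",viewer.grab_frame(n)[:,:,::-1]); c=viewer.calibration(n); print(n,c)
E
```

```text
pics
{'clock': 0.0, 'joints': array([ 1.1799182 ,  0.47782077,  0.02235497,  1.55645719, -0.01146924,
        1.10932211, -0.08310039]), 'qvel': array([ 1.10319134e-03,  3.02581659e-04,  1.10450940e-03,  9.27271026e-04,
       -6.15252554e-05,  3.40517978e-04,  1.04821063e-03]), 'tau': array([-1.29568275e-05, -5.96452260e+01,  1.60773542e+00, -2.81203043e+01,
        1.24886743e-02,  9.21315135e-03, -1.44599341e-05]), 'tcp_pos': array([ 0.18814012, -0.64762208,  0.23030976]), 'orientation': array([-3.10842925e+00, -4.42483996e-01,  6.86199307e-04]), 'contact_force': array([-0.06892392, -0.67367844,  0.50339457]), 'moment': array([-0.00803448, -0.01066151,  0.01979793]), 'grip_width': 0.08531968354570642}
top {'K': array([[370.20974883,   0.        , 321.28094074],
       [  0.        , 370.20974883, 202.75513157],
       [  0.        ,   0.        ,   1.        ]]), 'R': array([[-1.15991382e-02, -9.99932073e-01, -1.14387773e-03],
       [-9.97021547e-01,  1.16525893e-02, -7.62381275e-02],
       [ 7.62462781e-02,  2.56174171e-04, -9.97088983e-01]]), 't': array([0.00839398, 0.47654884, 1.03170401])}
side {'K': array([[402.92503723,   0.        , 324.54372325],
       [  0.        , 402.92503723, 199.91328396],
       [  0.        ,   0.        ,   1.        ]]), 'R': array([[ 0.69933719, -0.71455021,  0.01858742],
       [-0.34478357, -0.35999367, -0.86690764],
       [ 0.62614038,  0.59985212, -0.49812213]]), 't': array([-0.32914243,  0.2040877 ,  0.97948818])}
```

View pics/top0.png

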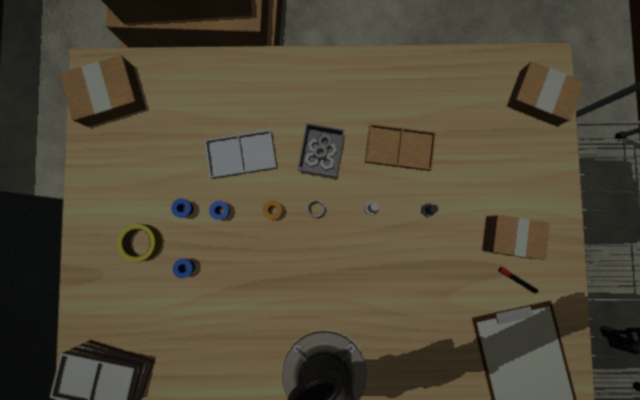

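View pics/side0.png

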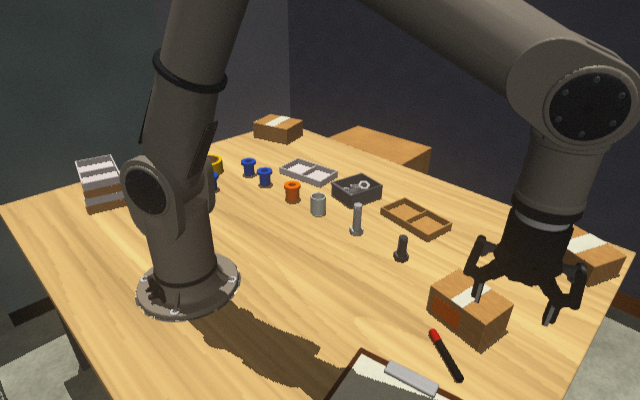

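The top view shows three blue bushes, at (181,208), (220,210) and (183,268). Image right is −y, the robot's right, so (220,210) is the one meant. Other positions: orange (272,210), sleeve (316,210), long bolt (372,208), short bolt (429,210), white tray (242,155), brown tray (400,148). I'll enlarge to confirm.

```bash
python3 - <<'E'
import cv2
im=cv2.imread("pics/top0.png")
im=cv2.convertScaleAbs(im,alpha=1.8)
cv2.imwrite("pics/c1.png",cv2.resize(im[120:280,160:340],None,fx=4.4,fy=3.75,interpolation=cv2.INTER_CUBIC) if 0 else cv2.resize(im[125:275,150:350],None,fx=4,fy=4,interpolation=cv2.INTER_CUBIC))
cv2.imwrite("pics/c2.png",cv2.resize(im[110:260,280:480],None,fx=4,fy=4,interpolation=cv2.INTER_CUBIC))
E
```

```text
(no output)
```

View pics/c1.png

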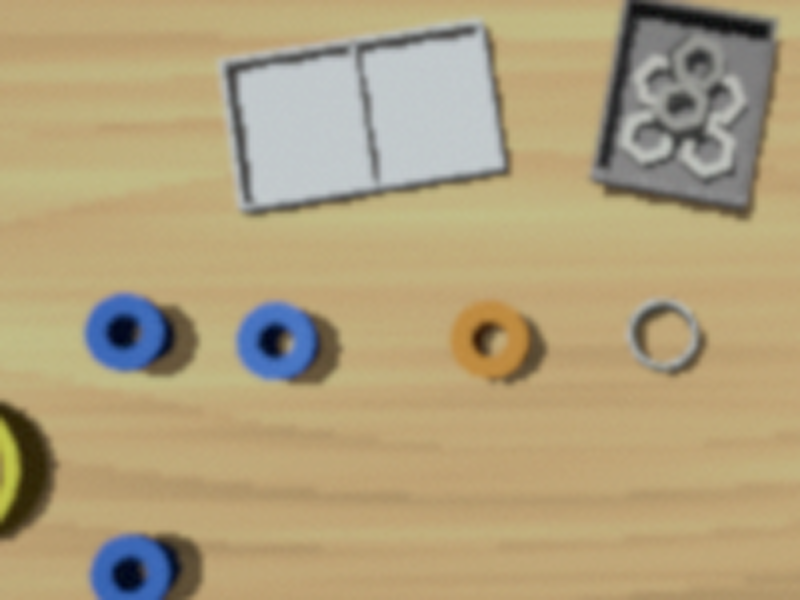

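View pics/c2.png

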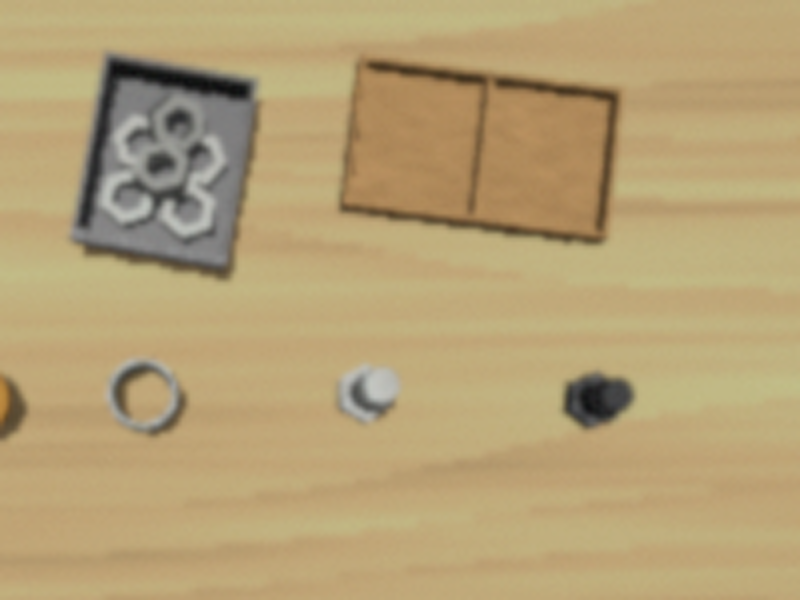

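The crop confirms that the blue bush at c1 (277,341), full frame (219,210), is the rightmost; the other two sit at (181,208) and (183,268). Next I'll convert the positions.

```bash
cat > h.py <<'E'
import numpy as np, cv2
from bench import monitor, viewer
def ray(c,u,v,z):
    d=c["R"].T@np.linalg.inv(c["K"])@np.array([u,v,1.]); o=-c["R"].T@c["t"]
    return o+d*(z-o[2])/d[2]
def proj(c,X):
    p=c["K"]@(c["R"]@np.asarray(X,float)+c["t"]); return p[:2]/p[2]
E
python3 - <<'E'
from h import *
c=viewer.calibration("top")
A=lambda u,v:(150+(u+.5)/4-.5,125+(v+.5)/4-.5)
B=lambda u,v:(280+(u+.5)/4-.5,110+(v+.5)/4-.5)
for n,p,z in [("blue",A(277,341),.055),("orange",A(490,340),.055),("sleeve",A(665,335),.06),("sleeveB",B(145,396),.06),
 ("long",B(381,388),.095),("short",B(612,398),.07),("wTL",A(222,62),.025),("wTR",A(484,24),.025),("wBR",A(508,171),.025),("wBL",A(244,211),.025),
 ("bTL",B(361,60),.025),("bTR",B(619,92),.025),("bBR",B(604,240),.025),("bBL",B(341,208),.025),("binL",A(598,180),.05),("binBR",A(750,213),.05)]:
    print(n,ray(c,*p,z).round(4))
E
```

```text
blue [0.4576 0.2829 0.055 ]
orange [0.4565 0.1374 0.055 ]
sleeve [0.4583 0.0177 0.06  ]
sleeveB [0.4576 0.0177 0.06  ]
long [ 0.4589 -0.1378  0.095 ]
short [ 0.452  -0.2966  0.07  ]
wTL [0.6593 0.3324 0.025 ]
wTR [0.6847 0.1453 0.025 ]
wBR [0.5783 0.1284 0.025 ]
wBL [0.5519 0.3155 0.025 ]
bTL [ 0.6988 -0.1389  0.025 ]
bTR [ 0.6733 -0.3227  0.025 ]
bBR [ 0.5667 -0.3083  0.025 ]
bBL [ 0.5918 -0.1224  0.025 ]
binL [0.5669 0.0631 0.05  ]
binBR [ 0.5426 -0.0418  0.05  ]
```

Emit:
drive_tool(commands=[{"linear": [0.04,0,0],"dr": [0,0,8.1],"jaw": 0},{"linear": [0.04,-0.04,0],"dr": [0,0,8.1],"jaw": 0},{"linear": [0.03,-0.06,0],"dr": [0,0,0],"jaw": 0},{"linear": [0.03,-0.06,0],"dr": [0,0,0],"jaw": 0},{"linear": [0.03,-0.06,0],"dr": [0,0,0],"jaw": 0},{"linear": [0.03,-0.06,0],"dr": [0,0,0],"jaw": 0},{"linear": [0.03,-0.06,0],"dr": [0,0,0],"jaw": 0},{"linear": [0.03,-0.06,0],"dr": [0,0,0],"jaw": 0}], force=60)

```text
clock: 1.1
tcp_pos: [0.4305, -0.2586, 0.2272]
orientation: [-3.139, 0.03, 0.008]
contact_force: [1.8, -0.1, -0.8]
grip_width: 0.0857
```

Emit:
drive_tool(commands=[{"linear": [0.006,-0.055,0],"dr": [0,0,-1.1],"jaw": 0},{"linear": [0.006,-0.055,0],"dr": [0,0,0],"jaw": 0},{"linear": [0.006,-0.055,0],"dr": [0,0,0],"jaw": 0},{"linear": [0.006,-0.055,0],"dr": [0,0,0],"jaw": 0},{"linear": [0.004,-0.055,0],"dr": [0,0,0],"jaw": 0},{"linear": [0,0,0],"dr": [0,0,0],"jaw": 0}])

```text
clock: 1.85
tcp_pos: [0.4596, 0.0308, 0.2275]
orientation: [-3.137, -0.017, 0.006]
contact_force: [-0.2, -0.2, -0.2]
grip_width: 0.0856
```

```bash
cat >> h.py <<'E'
from scipy.spatial.transform import Rotation as Ro
def to(*P):
    s=monitor.get_obs(); R=Ro.from_rotvec(s["orientation"]).as_matrix()
    print("tcp",s["tcp_pos"].round(4),"toolx",R[:,0].round(3),"toolz",R[:,2].round(3),"F",s["contact_force"].round(1),"w",round(s["grip_width"],4),"t",round(s["clock"],2))
    for p in P: print("  ->",p,"tool shift",(R.T@(np.array(p)-s["tcp_pos"])).round(4))
def snap(n,f,marks=(),alpha=1.6):
    c=viewer.calibration(n); im=viewer.grab_frame(n)[:,:,::-1]; im=cv2.convertScaleAbs(im,alpha=alpha)
    for m in marks:
        u=proj(c,m); print(m,u.round(1)); cv2.drawMarker(im,tuple(int(round(x)) for x in u),(0,0,255),cv2.MARKER_CROSS,8,1)
    cv2.imwrite(f"pics/{f}.png",im); return c
E
python3 - <<'E'
from h import *
c=snap("wrist","w1",[(.458,.0177,.06),(.4565,.1374,.055),(.4589,-.1378,.095)])
np.save("w1c",c,allow_pickle=True)
to((.458,.0177,.1))
E
```

```text
(0.458, 0.0177, 0.06) [332.2 186.9]
(0.4565, 0.1374, 0.055) [219.3 185.9]
(0.4589, -0.1378, 0.095) [499.8 197.3]
tcp [0.4595 0.0282 0.2273] toolx [ 1.     0.007 -0.005] toolz [-0.005  0.003 -1.   ] F [ 0.7 -1.5  0.2] w 0.0855 t 1.9
  -> (0.458, 0.0177, 0.1) tool shift [-0.0009  0.0109  0.1273]
```

View pics/w1.png

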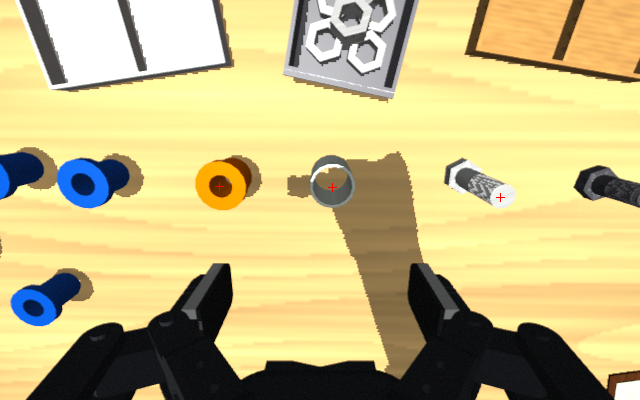

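The wrist view shows the sleeve rim centred at about (332,185), the orange bush at (221,185), the chosen blue bush at (83,183) and the long bolt's tip at (500,196). All agree with the top camera to about 2 px. Next, descend on the sleeve.

```bash
python3 - <<'E'
from h import *
c=np.load("w1c.npy",allow_pickle=True).item()
for p,z in [((332.5,184.5),.06),((221,185),.055),((83,183),.055),((501,195.5),.095)]: print(ray(c,*p,z).round(4))
E
```

```text
[0.4606 0.0174 0.06  ]
[0.4575 0.1355 0.055 ]
[0.458  0.2821 0.055 ]
[ 0.4607 -0.1386  0.095 ]
```

Emit:
drive_tool(commands=[{"linear": [0,0.011,0.04],"dr": [0,0,0],"jaw": 0},{"linear": [0,0,0.05],"dr": [0,0,0],"jaw": 0},{"linear": [0,0,0.02],"dr": [0,0,0],"jaw": 0},{"linear": [0,0,0],"dr": [0,0,0],"jaw": 0}])

```text
clock: 2.4
tcp_pos: [0.4593, 0.0104, 0.1145]
orientation: [3.141, -0.002, -0.006]
contact_force: [0.2, -0.5, 0.4]
grip_width: 0.086
```

```bash
python3 -c "
from h import *
to((.459,.0178,.030))"
```

```text
tcp [0.4593 0.0104 0.1145] toolx [ 1.    -0.001 -0.004] toolz [-0.004 -0.    -1.   ] F [ 0.2 -0.5  0.4] w 0.086 t 2.4
  -> (0.459, 0.0178, 0.03) tool shift [ 0.     -0.0074  0.0845]
```

Emit:
drive_tool(commands=[{"linear": [0,-0.007,0.03],"dr": [0,0,0],"jaw": 0},{"linear": [0,0,0.03],"dr": [0,0,0],"jaw": 0},{"linear": [0,0,0.018],"dr": [0,0,0],"jaw": 0},{"linear": [0,0,0],"dr": [0,0,0],"jaw": 0}])

```text
clock: 2.9
tcp_pos: [0.4628, 0.0128, 0.0383]
orientation: [3.139, -0.013, 0.004]
contact_force: [-0.5, -0.1, 0.1]
grip_width: 0.0857
```

Emit:
drive_tool(commands=[{"linear": [0,0,0.006],"dr": [0,0,0],"jaw": 0},{"linear": [0,0,0],"dr": [0,0,0],"jaw": 0}])

```text
clock: 3.15
tcp_pos: [0.4645, 0.012, 0.0341]
orientation: [3.139, -0.016, 0.009]
contact_force: [-0.3, -0.2, -0.0]
grip_width: 0.0855
```

```bash
python3 -c "
from h import *
to((.459,.0178,.030))
snap('wrist','w2',[(.459,.0178,.06)])
to((.459,.0178,.030))"
```

```text
tcp [0.4645 0.012  0.0341] toolx [ 1.    -0.01   0.006] toolz [ 0.006 -0.003 -1.   ] F [-0.3 -0.2 -0. ] w 0.0855 t 3.15
  -> (0.459, 0.0178, 0.03) tool shift [-0.0055 -0.0057  0.004 ]
(0.459, 0.0178, 0.06) [304.9 304.5]
tcp [0.4647 0.012  0.0343] toolx [ 1.    -0.01   0.006] toolz [ 0.006 -0.003 -1.   ] F [-0.1  0.4 -0.5] w 0.0856 t 3.2
  -> (0.459, 0.0178, 0.03) tool shift [-0.0058 -0.0057  0.0042]
```

View pics/w2.png

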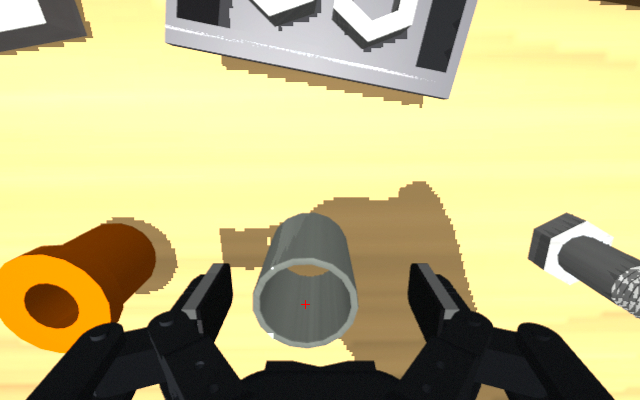

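The sleeve rim centre is at about (305,303), on its marker, so it lies 6 mm left of the jaw centre. I'll correct that.

Emit:
drive_tool(commands=[{"linear": [-0.0055,-0.0057,0.002],"dr": [0,0,0],"jaw": 0},{"linear": [0,0,0],"dr": [0,0,0],"jaw": 0}])

```text
clock: 3.45
tcp_pos: [0.4594, 0.0183, 0.0329]
orientation: [3.139, -0.016, 0.012]
contact_force: [0.4, -0.3, -0.2]
grip_width: 0.0851
```

Centred. Close.

Emit:
drive_tool(commands=[{"linear": [0,0,0],"dr": [0,0,0],"jaw": 1},{"linear": [0,0,0],"dr": [0,0,0],"jaw": 1},{"linear": [0,0,0],"dr": [0,0,0],"jaw": 1},{"linear": [0,0,0],"dr": [0,0,0],"jaw": 1},{"linear": [0,0,0],"dr": [0,0,0],"jaw": 1},{"linear": [0,0,0],"dr": [0,0,0],"jaw": 1}], force=60)

```text
clock: 4.2
tcp_pos: [0.4595, 0.0186, 0.0337]
orientation: [3.139, -0.016, 0.012]
contact_force: [-0.7, -0.3, 1.1]
grip_width: 0.0468
```

Emit:
drive_tool(commands=[{"linear": [0,0,-0.02],"dr": [0,0,0],"jaw": 1},{"linear": [0,0,-0.04],"dr": [0,0,0],"jaw": 1},{"linear": [0,0,-0.04],"dr": [0,0,0],"jaw": 1},{"linear": [0.02,-0.03,0],"dr": [0,0,0],"jaw": 1},{"linear": [0.03,-0.05,0],"dr": [0,0,0],"jaw": 1},{"linear": [0.03,-0.05,0],"dr": [0,0,0],"jaw": 1},{"linear": [0.03,-0.05,0],"dr": [0,0,0],"jaw": 1},{"linear": [0.02,-0.04,0],"dr": [0,0,0],"jaw": 1}])

```text
clock: 5.2
tcp_pos: [0.5917, 0.2353, 0.1315]
orientation: [3.133, -0.032, -0.001]
contact_force: [0.2, -0.1, -2.3]
grip_width: 0.0467
```

```bash
python3 -c "
from h import *
to((.612,.277,.07))
snap('wrist','w3',[(.612,.277,.004),(.6186,.2304,.022)])
to((.612,.277,.07))"
```

```text
tcp [0.5917 0.2353 0.1315] toolx [ 1.    -0.021 -0.001] toolz [-0.001 -0.008 -1.   ] F [ 0.2 -0.1 -2.3] w 0.0467 t 5.2
  -> (0.612, 0.277, 0.07) tool shift [ 0.0195 -0.0426  0.0612]
(0.612, 0.277, 0.004) [270.8 176. ]
(0.6186, 0.2304, 0.022) [322.8 171.7]
tcp [0.593  0.2426 0.1319] toolx [ 1.    -0.016  0.002] toolz [ 0.002 -0.002 -1.   ] F [ 5.   5.9 -1.8] w 0.0466 t 5.25
  -> (0.612, 0.277, 0.07) tool shift [ 0.0183 -0.0348  0.0618]
```

View pics/w3.png

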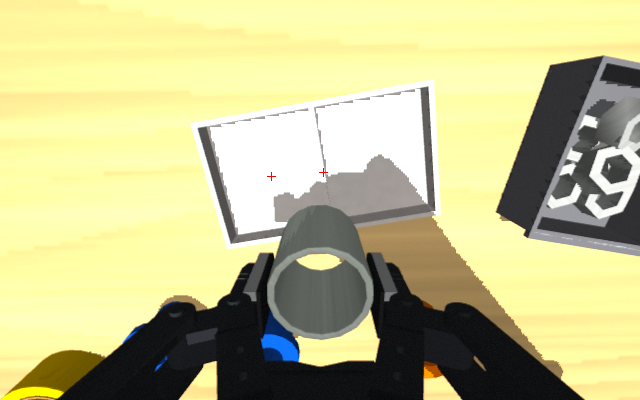

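The picture shows the sleeve held upright, with the left-cell marker (271,176) central in its cell. Move over it.

Emit:
drive_tool(commands=[{"linear": [0.018,-0.035,0],"dr": [0,0,-0.5],"jaw": 1},{"linear": [0,0,0.02],"dr": [0,0,0],"jaw": 1},{"linear": [0,0,0.02],"dr": [0,0,0],"jaw": 1},{"linear": [0,0,0],"dr": [0,0,0],"jaw": 1}])

```text
clock: 5.75
tcp_pos: [0.6097, 0.2774, 0.086]
orientation: [3.136, -0.008, -0.006]
contact_force: [0.1, 0.1, -2.4]
grip_width: 0.0469
```

```bash
python3 -c "
from h import *
to((.612,.277,.0375))"
```

```text
tcp [0.6097 0.2774 0.086 ] toolx [ 1.    -0.005 -0.004] toolz [-0.004 -0.005 -1.   ] F [ 0.1  0.1 -2.4] w 0.0469 t 5.75
  -> (0.612, 0.277, 0.0375) tool shift [0.0025 0.0001 0.0485]
```

Emit:
drive_tool(commands=[{"linear": [0.002,0,0.02],"dr": [0,0,0],"jaw": 1},{"linear": [0,0,0.018],"dr": [0,0,0],"jaw": 1},{"linear": [0,0,0.004],"dr": [0,0,0],"jaw": 1},{"linear": [0,0,0.002],"dr": [0,0,0],"jaw": 1},{"linear": [0,0,0],"dr": [0,0,0],"jaw": 1}])

```text
clock: 6.38
tcp_pos: [0.6122, 0.2749, 0.0395]
orientation: [3.136, -0.012, -0.005]
contact_force: [-0.5, -0.2, -2.4]
grip_width: 0.0472
```

Emit:
drive_tool(commands=[{"linear": [0,0,0.0015],"dr": [0,0,0],"jaw": 1},{"linear": [0,0,0.0005],"dr": [0,0,0],"jaw": 1}])

```text
clock: 6.62
tcp_pos: [0.6128, 0.2755, 0.0386]
orientation: [3.137, -0.011, -0.003]
contact_force: [-0.8, -0.1, -2.4]
grip_width: 0.0469
```

Emit:
drive_tool(commands=[{"linear": [0,0,0.0015],"dr": [0,0,0],"jaw": 1},{"linear": [0,0,0.0005],"dr": [0,0,0],"jaw": 1}])

```text
clock: 6.88
tcp_pos: [0.6131, 0.2757, 0.0379]
orientation: [3.137, -0.012, -0.002]
contact_force: [-2.2, -1.9, 2.6]
grip_width: 0.0471
```

Contact, so release and rise.

Emit:
drive_tool(commands=[{"linear": [0,0,0],"dr": [0,0,0],"jaw": 0.2},{"linear": [0,0,0],"dr": [0,0,0],"jaw": 0},{"linear": [0,0,0],"dr": [0,0,0],"jaw": 0},{"linear": [0,0,0],"dr": [0,0,0],"jaw": 0},{"linear": [0,0,-0.03],"dr": [0,0,0],"jaw": 0},{"linear": [0,0,-0.05],"dr": [0,0,0],"jaw": 0},{"linear": [0,0,-0.04],"dr": [0,0,0],"jaw": 0}])

```text
clock: 7.75
tcp_pos: [0.6117, 0.2755, 0.1572]
orientation: [3.134, -0.011, -0.01]
contact_force: [0.8, -0.1, -0.4]
grip_width: 0.0855
```

```bash
python3 -c "
from h import *
c=snap('wrist','w4',[(.613,.2757,.064)])
np.save('w4c',c,allow_pickle=True)
to((.4575,.136,.15),(.458,.2825,.15))"
```

```text
(0.613, 0.2757, 0.064) [317.6 206.4]
tcp [0.6142 0.2771 0.163 ] toolx [ 1.    -0.007  0.001] toolz [ 0.001 -0.004 -1.   ] F [1.1 1.2 2.4] w 0.0854 t 7.8
  -> (0.4575, 0.136, 0.15) tool shift [-0.1556  0.1421  0.0135]
  -> (0.458, 0.2825, 0.15) tool shift [-0.1562 -0.0044  0.0129]
```

View pics/w4.png

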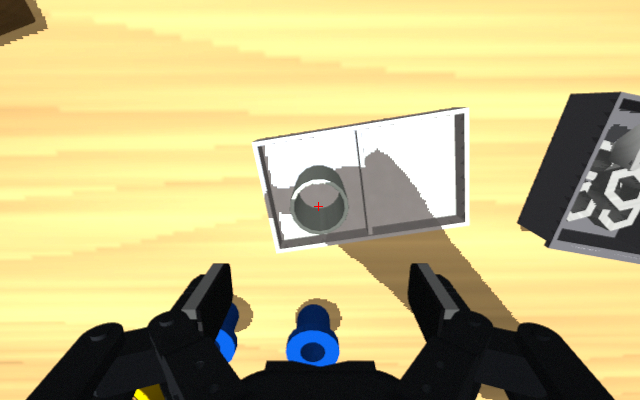

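```bash
python3 - <<'E'
import cv2,numpy as np
a=cv2.imread("pics/w4.png")[290:375,270:360]; b=cv2.imread("pics/w1.png")[150:220,190:270]; s=cv2.convertScaleAbs(cv2.imread("pics/side0.png")[150:225,240:330],alpha=1.5)
cv2.imwrite("pics/c3.png",np.hstack([cv2.resize(x,(260,260),interpolation=cv2.INTER_CUBIC) for x in(a,b,s)]))
E
```

```text
(no output)
```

View pics/c3.png

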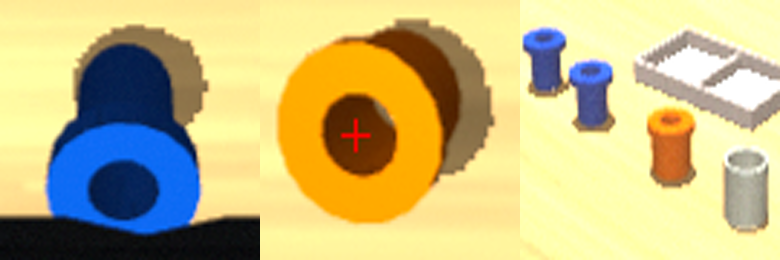

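The side crop shows the blue spigot narrower relative to its flange (about 0.70) than the orange one (about 0.83), so blue is the likely fit. I'll try it first.

Emit:
drive_tool(commands=[{"linear": [-0.05,-0.002,0],"dr": [0,0,0],"jaw": 0},{"linear": [-0.05,-0.002,0],"dr": [0,0,0],"jaw": 0},{"linear": [-0.05,-0.002,0.01],"dr": [0,0,0],"jaw": 0},{"linear": [0,0,0.03],"dr": [0,0,0],"jaw": 0},{"linear": [0,0,0],"dr": [0,0,0],"jaw": 0}])

```text
clock: 8.43
tcp_pos: [0.462, 0.2853, 0.1245]
orientation: [-3.141, 0.012, -0.012]
contact_force: [0.5, 0.2, -0.3]
grip_width: 0.0855
```

```bash
python3 -c "
from h import *
c=snap('wrist','w5',[(.458,.2825,.055)])
np.save('w5c',c,allow_pickle=True)
to((.458,.2825,.028))"
```

```text
(0.458, 0.2825, 0.055) [322.5 224.4]
tcp [0.4627 0.2864 0.1259] toolx [ 1.    -0.008  0.009] toolz [ 0.009  0.002 -1.   ] F [0.2 0.5 0.6] w 0.0856 t 8.47
  -> (0.458, 0.2825, 0.028) tool shift [-0.0056  0.0041  0.0978]
```

View pics/w5.png

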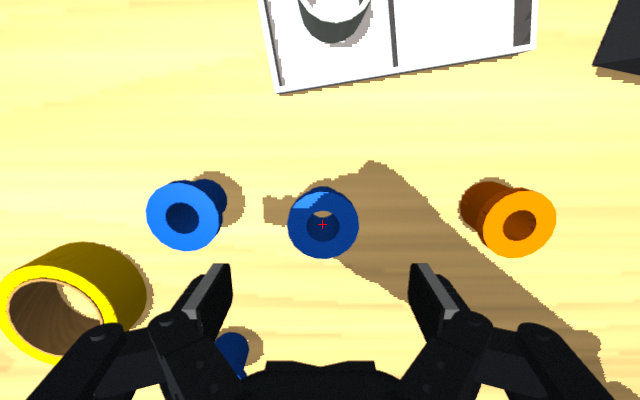

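The meant blue bush is centred at (323,224), on its marker, with the other blue on its left and orange on its right. Descend.

Emit:
drive_tool(commands=[{"linear": [-0.0045,0.004,0.03],"dr": [0,-0.5,-0.5],"jaw": 0},{"linear": [0,0,0.035],"dr": [0,0,0],"jaw": 0},{"linear": [0,0,0.015],"dr": [0,0,0],"jaw": 0},{"linear": [0,0,0],"dr": [0,0,0],"jaw": 0}])

```text
clock: 8.98
tcp_pos: [0.4646, 0.2852, 0.0487]
orientation: [-3.134, 0.003, -0.013]
contact_force: [-0.1, -0.2, -0.4]
grip_width: 0.0852
```

```bash
python3 -c "
from h import *
to((.458,.2825,.028))"
```

```text
tcp [0.4646 0.2852 0.0487] toolx [ 1.    -0.002  0.008] toolz [ 0.008  0.007 -1.   ] F [-0.1 -0.2 -0.4] w 0.0852 t 8.97
  -> (0.458, 0.2825, 0.028) tool shift [-0.0067  0.0029  0.0206]
```

Emit:
drive_tool(commands=[{"linear": [-0.0065,0.003,0.008],"dr": [-0.4,-0.5,0],"jaw": 0},{"linear": [0,0,0.009],"dr": [0,0,0],"jaw": 0},{"linear": [0,0,0],"dr": [0,0,0],"jaw": 0}])

```text
clock: 9.35
tcp_pos: [0.4594, 0.2832, 0.0331]
orientation: [-3.139, 0.004, -0.004]
contact_force: [-0.5, 0.3, -0.4]
grip_width: 0.0853
```

```bash
python3 -c "
from h import *
to((.458,.2825,.028))"
```

```text
tcp [0.4594 0.2832 0.0331] toolx [ 1.    -0.002  0.002] toolz [ 0.002  0.002 -1.   ] F [-0.5  0.3 -0.4] w 0.0853 t 9.35
  -> (0.458, 0.2825, 0.028) tool shift [-0.0014  0.0008  0.0051]
```

Emit:
drive_tool(commands=[{"linear": [-0.0015,0.001,0.005],"dr": [0,0,0],"jaw": 0.2},{"linear": [0,0,0],"dr": [0,0,0],"jaw": 1},{"linear": [0,0,0],"dr": [0,0,0],"jaw": 1},{"linear": [0,0,0],"dr": [0,0,0],"jaw": 1},{"linear": [0,0,0],"dr": [0,0,0],"jaw": 1},{"linear": [0,0,0],"dr": [0,0,0],"jaw": 1}], force=40)

```text
clock: 10.1
tcp_pos: [0.4583, 0.2826, 0.0285]
orientation: [-3.139, 0.004, -0.005]
contact_force: [0.6, 1.1, -0.4]
grip_width: 0.0525
```

Emit:
drive_tool(commands=[{"linear": [0,0,-0.02],"dr": [0,0,0],"jaw": 1},{"linear": [0,0,-0.04],"dr": [0,0,0],"jaw": 1},{"linear": [0,0,-0.04],"dr": [0,0,0],"jaw": 1},{"linear": [0,0,-0.015],"dr": [0,0,0],"jaw": 1},{"linear": [0,0,0],"dr": [0,0,0],"jaw": 1}])

```text
clock: 10.72
tcp_pos: [0.4571, 0.2815, 0.1453]
orientation: [-3.14, 0.004, -0.001]
contact_force: [0.4, -0.4, -0.5]
grip_width: 0.0522
```

```bash
python3 -c "
from h import *
to((.613,.2757,.13))"
```

```text
tcp [0.4571 0.2815 0.1453] toolx [ 1.    -0.002  0.001] toolz [ 0.001  0.001 -1.   ] F [ 0.4 -0.4 -0.5] w 0.0522 t 10.72
  -> (0.613, 0.2757, 0.13) tool shift [0.1559 0.0055 0.0154]
```

Emit:
drive_tool(commands=[{"linear": [0.05,0.002,0],"dr": [0,0,0],"jaw": 1},{"linear": [0.05,0.002,0],"dr": [0,0,0],"jaw": 1},{"linear": [0.05,0.002,0],"dr": [0,0,0],"jaw": 1},{"linear": [0,0,0],"dr": [0,0,0],"jaw": 1},{"linear": [0,0,0],"dr": [0,0,0],"jaw": 1}])

```text
clock: 11.35
tcp_pos: [0.6061, 0.2733, 0.135]
orientation: [3.136, 0.001, -0.016]
contact_force: [-1.1, 0.2, 0.1]
grip_width: 0.0526
```

```bash
python3 -c "
from h import *
c=snap('wrist','w6',[(.613,.2757,.064)])
np.save('w6c',c,allow_pickle=True)
to((.613,.2757,.103))"
```

```text
(0.613, 0.2757, 0.064) [314.8 208.4]
tcp [0.6062 0.2729 0.1351] toolx [ 1.     0.001 -0.01 ] toolz [-0.01  -0.006 -1.   ] F [ 0.7  0.  -1.8] w 0.0526 t 11.4
  -> (0.613, 0.2757, 0.103) tool shift [ 0.0071 -0.0029  0.032 ]
```

View pics/w6.png

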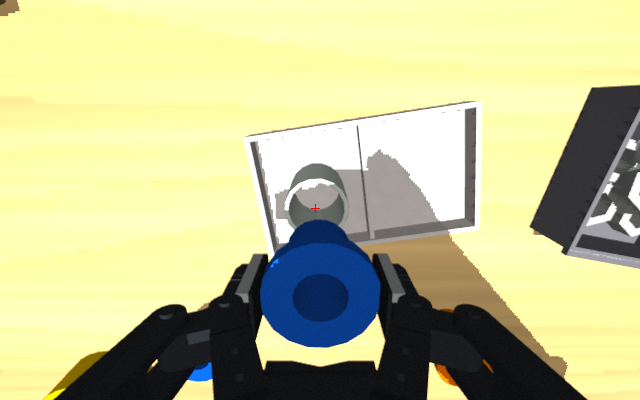

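```bash
python3 - <<'E'
import cv2
a=cv2.imread("pics/w6.png")[155:255,260:380]
a=cv2.resize(a,None,fx=6,fy=6,interpolation=cv2.INTER_CUBIC); cv2.imwrite("pics/c4.png",a)
b=cv2.imread("pics/w4.png")[155:245,270:370]
cv2.imwrite("pics/c5.png",cv2.resize(b,None,fx=6,fy=6,interpolation=cv2.INTER_CUBIC))
E
```

```text
(no output)
```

View pics/c4.png

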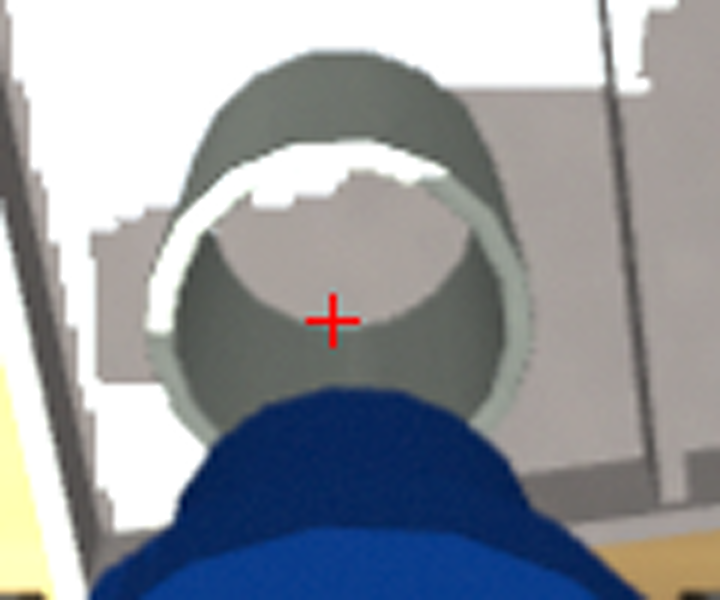

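View pics/c5.png

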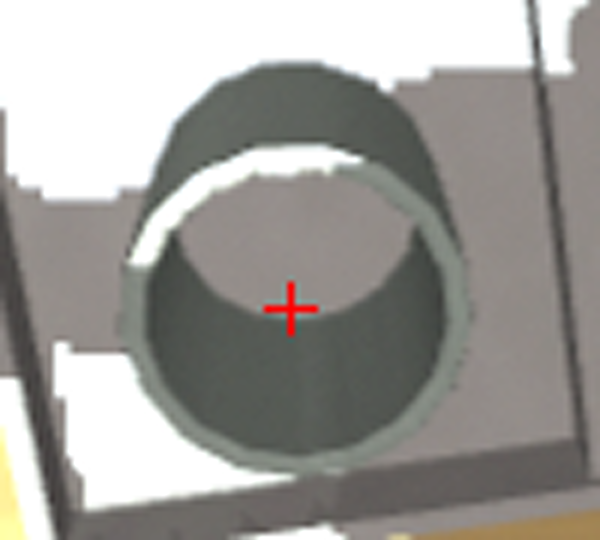

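```bash
python3 - <<'E'
from h import *
c=np.load("w6c.npy",allow_pickle=True).item()
print("sleeve w6",ray(c,316.2,209.1,.064)); 
c4=np.load("w4c.npy",allow_pickle=True).item()
print("sleeve w4",ray(c4,318.7,205.9,.064))
z=.1351+.0265
print("flange",ray(c,320.5,296,z))
for t in np.linspace(0,2*np.pi,8,endpoint=False):
    print(proj(c,(.6062+.027*np.cos(t),.2729+.027*np.sin(t),z)).round(0),end=' ')
a=cv2.imread("pics/w6.png")[230:360,240:400]
cv2.imwrite("pics/c6.png",cv2.resize(a,None,fx=4.5,fy=4.5,interpolation=cv2.INTER_CUBIC))
E
```

```text
sleeve w6 [0.61244993 0.27463621 0.064     ]
sleeve w4 [0.61339993 0.27479851 0.064     ]
flange [0.60584939 0.27216112 0.1616    ]
[319. 240.] [274. 257.] [258. 296.] [278. 331.] [319. 344.] [360. 330.] [380. 295.] [364. 257.]
```

View pics/c6.png

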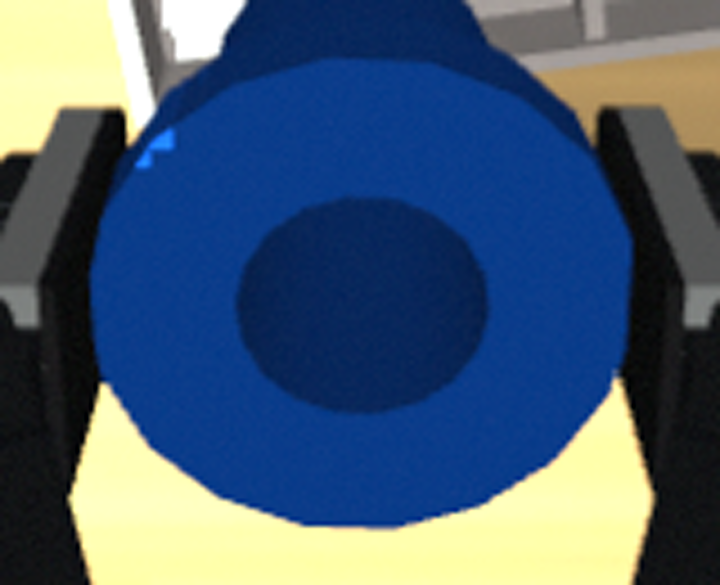

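Emit:
drive_tool(commands=[{"linear": [0.008,-0.0023,0.01],"dr": [0.35,0.6,0],"jaw": 1},{"linear": [0,0,0.01],"dr": [0,0,0],"jaw": 1},{"linear": [0,0,0],"dr": [0,0,0],"jaw": 1},{"linear": [0,0,0],"dr": [0,0,0],"jaw": 1}])

```text
clock: 11.9
tcp_pos: [0.6117, 0.276, 0.1127]
orientation: [3.141, 0.006, -0.002]
contact_force: [-1.0, 0.3, -0.2]
grip_width: 0.0526
```

```bash
python3 -c "
from h import *
to((.6143,.2752,.1005))"
```

```text
tcp [0.6117 0.276  0.1127] toolx [ 1.     0.004 -0.001] toolz [-0.001 -0.    -1.   ] F [-1.   0.3 -0.2] w 0.0526 t 11.9
  -> (0.6143, 0.2752, 0.1005) tool shift [0.0026 0.0008 0.0122]
```

Emit:
drive_tool(commands=[{"linear": [0.0026,0.0008,0.005],"dr": [0,0,0],"jaw": 1},{"linear": [0,0,0.005],"dr": [0,0,0],"jaw": 1},{"linear": [0,0,0],"dr": [0,0,0],"jaw": 1}])

```text
clock: 12.28
tcp_pos: [0.6147, 0.2753, 0.1027]
orientation: [3.141, 0.006, -0.0]
contact_force: [0.0, 0.2, -0.8]
grip_width: 0.0524
```

```bash
python3 -c "
from h import *
c=snap('wrist','w7',[])
snap('side','s7',[])
a=cv2.imread('pics/w7.png')[170:360,220:420]
cv2.imwrite('pics/c7.png',cv2.resize(a,None,fx=3.5,fy=3,interpolation=cv2.INTER_CUBIC))
to((.6143,.2752,.1005))"
```

```text
tcp [0.615  0.2754 0.1031] toolx [1.    0.004 0.   ] toolz [ 0.  0. -1.] F [ 0.9  0.9 -1. ] w 0.0524 t 12.38
  -> (0.6143, 0.2752, 0.1005) tool shift [-0.0007  0.0002  0.0026]
```

View pics/c7.png

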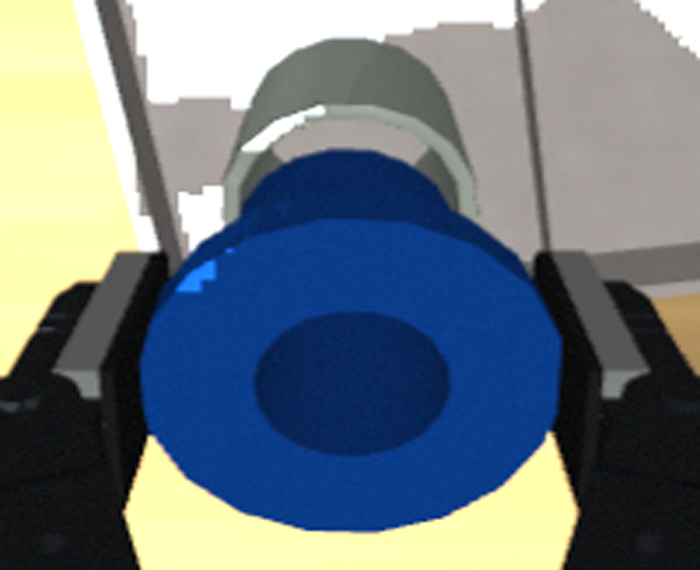

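View pics/s7.png

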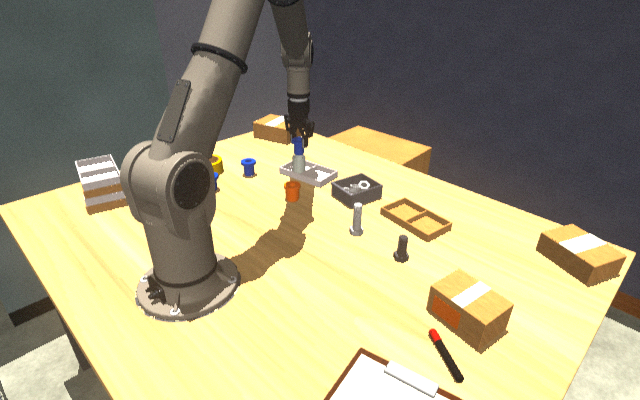

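Laterally the rim (223–477), spigot and flange (140–562) are all centred near column 350 in the crop. Lower gently.

Emit:
drive_tool(commands=[{"linear": [-0.0007,0,0.004],"dr": [0,0,0],"jaw": 1},{"linear": [0,0,0.004],"dr": [0,0,0],"jaw": 1},{"linear": [0,0,0.003],"dr": [0,0,0],"jaw": 1},{"linear": [0,0,0],"dr": [0,0,0],"jaw": 1}])

```text
clock: 12.88
tcp_pos: [0.6142, 0.2755, 0.0915]
orientation: [-3.141, -0.006, -0.001]
contact_force: [0.3, -0.9, 0.1]
grip_width: 0.0526
```

Emit:
drive_tool(commands=[{"linear": [0,0,0.004],"dr": [0,0,0],"jaw": 1},{"linear": [0,0,0.002],"dr": [0,0,0],"jaw": 1},{"linear": [0,0,0],"dr": [0,0,0],"jaw": 1}])

```text
clock: 13.25
tcp_pos: [0.6143, 0.2756, 0.0851]
orientation: [-3.141, -0.006, -0.001]
contact_force: [-0.6, 1.5, -0.1]
grip_width: 0.0528
```

It's entering with no force. Keep going.

Emit:
drive_tool(commands=[{"linear": [0,0,0.008],"dr": [0,0,0],"jaw": 1},{"linear": [0,0,0.008],"dr": [0,0,0],"jaw": 1},{"linear": [0,0,0.008],"dr": [0,0,0],"jaw": 1},{"linear": [0,0,0],"dr": [0,0,0],"jaw": 1}])

```text
clock: 13.75
tcp_pos: [0.614, 0.2753, 0.0589]
orientation: [3.142, 0.006, -0.0]
contact_force: [0.4, -0.9, -0.6]
grip_width: 0.0528
```

```bash
python3 -c "
from h import *
to((.6143,.2752,.048))"
```

```text
tcp [0.614  0.2753 0.0589] toolx [ 1.     0.004 -0.   ] toolz [-0. -0. -1.] F [ 0.4 -0.9 -0.6] w 0.0528 t 13.75
  -> (0.6143, 0.2752, 0.048) tool shift [0.0003 0.0001 0.0109]
```

Emit:
drive_tool(commands=[{"linear": [0,0,0.005],"dr": [0,0,0],"jaw": 1},{"linear": [0,0,0.003],"dr": [0,0,0],"jaw": 1},{"linear": [0,0,0.001],"dr": [0,0,0],"jaw": 1},{"linear": [0,0,0],"dr": [0,0,0],"jaw": 1}])

```text
clock: 14.25
tcp_pos: [0.6143, 0.2755, 0.0496]
orientation: [-3.141, -0.006, -0.001]
contact_force: [0.2, 0.4, -0.5]
grip_width: 0.0526
```

Emit:
drive_tool(commands=[{"linear": [0,0,0.0015],"dr": [0,0,0],"jaw": 1},{"linear": [0,0,0.001],"dr": [0,0,0],"jaw": 1},{"linear": [0,0,0],"dr": [0,0,0],"jaw": 1}])

```text
clock: 14.62
tcp_pos: [0.6146, 0.2757, 0.0477]
orientation: [-3.141, -0.006, -0.002]
contact_force: [0.1, -0.6, 1.1]
grip_width: 0.0524
```

Seating. Release and rise.

Emit:
drive_tool(commands=[{"linear": [0,0,0.0005],"dr": [0,0,0],"jaw": 0.2},{"linear": [0,0,0],"dr": [0,0,0],"jaw": 0},{"linear": [0,0,0],"dr": [0,0,0],"jaw": 0},{"linear": [0,0,0],"dr": [0,0,0],"jaw": 0},{"linear": [0,0,-0.03],"dr": [0,0,0],"jaw": 0},{"linear": [0,0,-0.05],"dr": [0,0,0],"jaw": 0},{"linear": [0,0,-0.04],"dr": [0,0,0],"jaw": 0},{"linear": [0,0,0],"dr": [0,0,0],"jaw": 0}])

```text
clock: 15.62
tcp_pos: [0.6142, 0.2756, 0.1698]
orientation: [-3.141, -0.006, -0.0]
contact_force: [0.1, -0.2, -0.8]
grip_width: 0.0854
```

```bash
python3 -c "
from h import *
c=snap('wrist','w8',[])
to((.46,-.138,.19))"
```

```text
tcp [0.6132 0.2749 0.1678] toolx [ 1.     0.004 -0.003] toolz [-0.003 -0.001 -1.   ] F [-0.1  0.6 -0.8] w 0.0857 t 15.68
  -> (0.46, -0.138, 0.19) tool shift [-0.1549  0.4124 -0.0212]
```

View pics/w8.png

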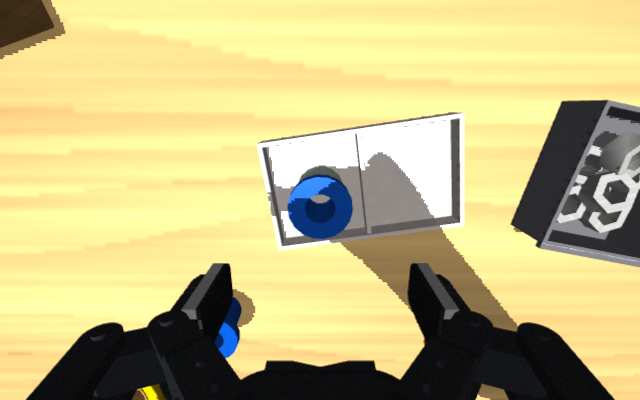

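The bush sits in the sleeve, its flange low and level at (320,207). Next, the long bolt.

Emit:
drive_tool(commands=[{"linear": [-0.02,0.04,-0.02],"dr": [0,0,0],"jaw": 0},{"linear": [-0.02,0.054,0],"dr": [0,0,0],"jaw": 0},{"linear": [-0.02,0.054,0],"dr": [0,0,0],"jaw": 0},{"linear": [-0.02,0.054,0],"dr": [0,0,0],"jaw": 0},{"linear": [-0.02,0.054,0],"dr": [0,0,0],"jaw": 0},{"linear": [-0.02,0.054,0],"dr": [0,0,0],"jaw": 0},{"linear": [-0.02,0.054,0],"dr": [0,0,0],"jaw": 0},{"linear": [-0.01,0.045,0],"dr": [0,0,0],"jaw": 0}])

```text
clock: 16.68
tcp_pos: [0.4545, -0.1442, 0.179]
orientation: [3.141, 0.016, -0.03]
contact_force: [1.1, 0.5, -0.0]
grip_width: 0.0854
```

Emit:
drive_tool(commands=[{"linear": [0,0,0],"dr": [0,0,0],"jaw": 0},{"linear": [0,0,0],"dr": [0,0,0],"jaw": 0}])

```text
clock: 16.92
tcp_pos: [0.4516, -0.1476, 0.1769]
orientation: [3.141, 0.005, -0.037]
contact_force: [0.7, 0.9, -0.1]
grip_width: 0.0854
```

```bash
python3 -c "
from h import *
c=snap('wrist','w9',[(.46,-.138,.095)])
np.save('w9c',c,allow_pickle=True)
to((.46,-.138,.11))"
```

```text
(0.46, -0.138, 0.095) [306.  200.6]
tcp [ 0.4515 -0.1476  0.1768] toolx [ 1.     0.003 -0.024] toolz [-0.024 -0.001 -1.   ] F [-0.  -0.5  0.2] w 0.0857 t 16.98
  -> (0.46, -0.138, 0.11) tool shift [ 0.0101 -0.0097  0.0666]
```

View pics/w9.png

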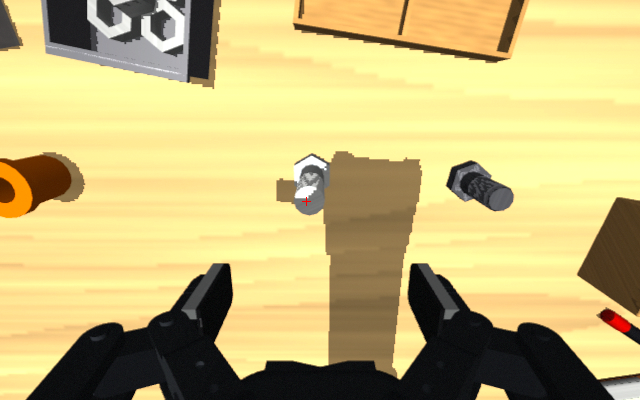

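The long bolt's tip is at about (309,201), 3 px right of the marker; the short bolt's tip is at (495,197).

```bash
python3 -c "
from h import *
c=np.load('w9c.npy',allow_pickle=True).item()
print(ray(c,309,201,.095),ray(c,495,197,.07))"
```

```text
[ 0.45966403 -0.14025966  0.095     ] [ 0.4552322  -0.29740211  0.07      ]
```

Emit:
drive_tool(commands=[{"linear": [0.009,-0.008,0],"dr": [0,1.4,0],"jaw": 0},{"linear": [0,0,0.03],"dr": [0,0,0],"jaw": 0},{"linear": [0,0,0],"dr": [0,0,0],"jaw": 0}])

```text
clock: 17.35
tcp_pos: [0.4631, -0.1346, 0.146]
orientation: [-3.141, -0.016, -0.007]
contact_force: [-0.5, -0.2, -0.5]
grip_width: 0.085
```

```bash
python3 -c "
from h import *
to((.460,-.1395,.04))"
```

```text
tcp [ 0.4631 -0.1346  0.146 ] toolx [1.    0.01  0.004] toolz [ 0.004  0.001 -1.   ] F [-0.5 -0.2 -0.5] w 0.085 t 17.35
  -> (0.46, -0.1395, 0.04) tool shift [-0.0036  0.0049  0.106 ]
```

Emit:
drive_tool(commands=[{"linear": [-0.0035,0.005,0.02],"dr": [0,-0.2,0],"jaw": 0},{"linear": [0,0,0.03],"dr": [0,0,0],"jaw": 0},{"linear": [0,0,0.03],"dr": [0,0,0],"jaw": 0},{"linear": [0,0,0.012],"dr": [0,0,0],"jaw": 0},{"linear": [0,0,0],"dr": [0,0,0],"jaw": 0}])

```text
clock: 17.98
tcp_pos: [0.467, -0.1356, 0.0569]
orientation: [-3.141, -0.027, -0.018]
contact_force: [-0.4, 0.3, -0.1]
grip_width: 0.0852
```

```bash
python3 -c "
from h import *
to((.460,-.1395,.042))"
```

```text
tcp [ 0.467  -0.1356  0.0569] toolx [1.    0.017 0.012] toolz [ 0.012  0.001 -1.   ] F [-0.4  0.3 -0.1] w 0.0852 t 17.98
  -> (0.46, -0.1395, 0.042) tool shift [-0.0072  0.0038  0.0148]
```

Emit:
drive_tool(commands=[{"linear": [-0.007,0.004,0.008],"dr": [0,-0.7,1],"jaw": 0},{"linear": [0,0,0.006],"dr": [0,0,0],"jaw": 0.2},{"linear": [0,0,0],"dr": [0,0,0],"jaw": 0.2}])

```text
clock: 18.35
tcp_pos: [0.4615, -0.1403, 0.0443]
orientation: [3.141, -0.003, 0.004]
contact_force: [0.1, 0.5, -0.5]
grip_width: 0.0682
```

```bash
python3 -c "
from h import *
snap('wrist','w10',[(.460,-.1395,.095)])
to((.460,-.1395,.042))"
```

```text
(0.46, -0.1395, 0.095) [315.  336.6]
tcp [ 0.4616 -0.1403  0.0444] toolx [ 1.    -0.002  0.003] toolz [ 0.003 -0.001 -1.   ] F [ 0.7 -0.2 -0.2] w 0.0684 t 18.4
  -> (0.46, -0.1395, 0.042) tool shift [-0.0016 -0.0008  0.0024]
```

View pics/w10.png

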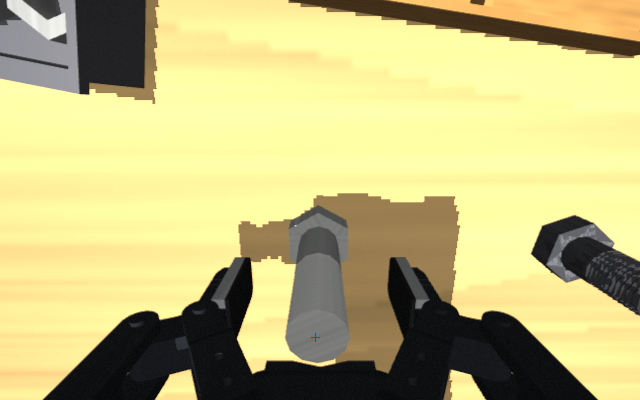

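The bolt tip at (318,336) is centred between the pads, so close.

Emit:
drive_tool(commands=[{"linear": [-0.0015,0,0.001],"dr": [0,0,0],"jaw": 0.5},{"linear": [0,0,0],"dr": [0,0,0],"jaw": 1},{"linear": [0,0,0],"dr": [0,0,0],"jaw": 1},{"linear": [0,0,0],"dr": [0,0,0],"jaw": 1},{"linear": [0,0,0],"dr": [0,0,0],"jaw": 1},{"linear": [0,0,0],"dr": [0,0,0],"jaw": 1},{"linear": [0,0,0],"dr": [0,0,0],"jaw": 1}], force=80)

```text
clock: 19.27
tcp_pos: [0.4604, -0.1402, 0.044]
orientation: [3.141, -0.003, 0.006]
contact_force: [-0.5, -0.2, 0.5]
grip_width: 0.0229
```

Emit:
drive_tool(commands=[{"linear": [0,0,-0.02],"dr": [0,0,0],"jaw": 1},{"linear": [0,0,-0.04],"dr": [0,0,0],"jaw": 1},{"linear": [0,0,-0.04],"dr": [0,0,0],"jaw": 1},{"linear": [0.02,-0.03,0],"dr": [0,0,0],"jaw": 1},{"linear": [0.025,-0.045,0],"dr": [0,0,0],"jaw": 1},{"linear": [0.025,-0.05,0],"dr": [0,0,0],"jaw": 1},{"linear": [0.025,-0.05,0],"dr": [0,0,0],"jaw": 1},{"linear": [0.025,-0.05,0],"dr": [0,0,0],"jaw": 1}])

```text
clock: 20.27
tcp_pos: [0.5771, 0.0826, 0.1405]
orientation: [3.138, -0.024, -0.017]
contact_force: [0.6, -1.4, -3.9]
grip_width: 0.0222
```

```bash
python3 -c "
from h import *
to((.625,.184,.14))"
```

```text
tcp [0.5771 0.0826 0.1405] toolx [ 1.    -0.015 -0.011] toolz [-0.011 -0.003 -1.   ] F [ 0.6 -1.4 -3.9] w 0.0222 t 20.27
  -> (0.625, 0.184, 0.14) tool shift [ 0.0464 -0.1021 -0.0003]
```

Emit:
drive_tool(commands=[{"linear": [0.02,-0.045,0],"dr": [0,0.6,0],"jaw": 1},{"linear": [0.02,-0.04,0],"dr": [0,0,0],"jaw": 1},{"linear": [0.006,-0.01,0],"dr": [0,0,0],"jaw": 1},{"linear": [0,0,0],"dr": [0,0,0],"jaw": 1}])

```text
clock: 20.78
tcp_pos: [0.6228, 0.1844, 0.135]
orientation: [3.138, -0.014, -0.012]
contact_force: [-0.1, -0.4, -5.6]
grip_width: 0.0227
```

```bash
python3 -c "
from h import *
c=snap('wrist','w11',[(.625,.184,.004)])
to((.625,.184,.08))"
```

```text
(0.625, 0.184, 0.004) [318.7 192.4]
tcp [0.6225 0.1838 0.1351] toolx [ 1.    -0.009 -0.008] toolz [-0.008 -0.004 -1.   ] F [ 0.2  0.4 -4.5] w 0.0224 t 20.82
  -> (0.625, 0.184, 0.08) tool shift [ 0.0029 -0.0004  0.055 ]
```

View pics/w11.png

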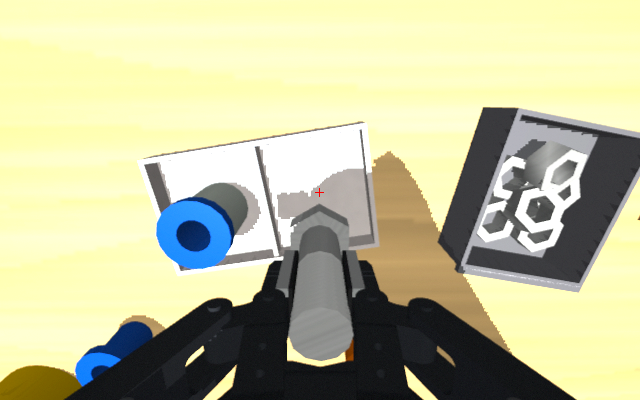

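The bolt is held upright over the right cell; its target (319,192) is well inside, and the kit in the left cell still looks seated. Descend.

Emit:
drive_tool(commands=[{"linear": [0.0025,0,0.02],"dr": [0.2,0.5,0],"jaw": 1},{"linear": [0,0,0.03],"dr": [0,0,0],"jaw": 1},{"linear": [0,0,0.02],"dr": [0,0,0],"jaw": 1},{"linear": [0,0,0.006],"dr": [0,0,0],"jaw": 1},{"linear": [0,0,0],"dr": [0,0,0],"jaw": 1}])

```text
clock: 21.45
tcp_pos: [0.6241, 0.1748, 0.057]
orientation: [3.136, -0.028, -0.0]
contact_force: [-0.8, -0.7, -3.3]
grip_width: 0.0224
```

```bash
python3 -c "
from h import *
to((.625,.184,.048))"
```

```text
tcp [0.6241 0.1748 0.057 ] toolx [ 1.    -0.018 -0.   ] toolz [-0.    -0.005 -1.   ] F [-0.8 -0.7 -3.3] w 0.0224 t 21.45
  -> (0.625, 0.184, 0.048) tool shift [ 0.0007 -0.0093  0.009 ]
```

Emit:
drive_tool(commands=[{"linear": [0,-0.007,0.003],"dr": [0.3,0,-0.8],"jaw": 1},{"linear": [0,0,0.003],"dr": [0,0,0],"jaw": 1},{"linear": [0,0,0.001],"dr": [0,0,0],"jaw": 1},{"linear": [0,0,0],"dr": [0,0,0],"jaw": 1}])

```text
clock: 21.95
tcp_pos: [0.6259, 0.1833, 0.0521]
orientation: [-3.14, 0.004, -0.006]
contact_force: [0.5, -0.6, -5.1]
grip_width: 0.0224
```

Emit:
drive_tool(commands=[{"linear": [0,0,0.002],"dr": [0,0,0],"jaw": 1},{"linear": [0,0,0.0012],"dr": [0,0,0],"jaw": 1},{"linear": [0,0,0],"dr": [0,0,0],"jaw": 1}])

```text
clock: 22.32
tcp_pos: [0.626, 0.1832, 0.0489]
orientation: [-3.14, 0.004, -0.006]
contact_force: [-0.1, -0.3, -5.6]
grip_width: 0.0222
```

Emit:
drive_tool(commands=[{"linear": [0,0,0.0012],"dr": [0,0,0],"jaw": 1},{"linear": [0,0,0],"dr": [0,0,0],"jaw": 1}])

```text
clock: 22.58
tcp_pos: [0.6263, 0.1833, 0.0482]
orientation: [-3.14, 0.004, -0.007]
contact_force: [-0.5, 0.1, -3.1]
grip_width: 0.0225
```

Contact is starting. A little more, then open partway, since the kit is alongside.

Emit:
drive_tool(commands=[{"linear": [0,0,0.0008],"dr": [0,0,0],"jaw": 1},{"linear": [0,0,0],"dr": [0,0,0],"jaw": 0.7},{"linear": [0,0,0],"dr": [0,0,0],"jaw": 0.45},{"linear": [0,0,0],"dr": [0,0,0],"jaw": 0.45},{"linear": [0,0,0],"dr": [0,0,0],"jaw": 0.45},{"linear": [0,0,-0.03],"dr": [0,0,0],"jaw": 0.45},{"linear": [0,0,-0.04],"dr": [0,0,0],"jaw": 0.45},{"linear": [0,0,-0.05],"dr": [0,0,0],"jaw": 0.45}])

```text
clock: 23.58
tcp_pos: [0.6243, 0.1825, 0.1672]
orientation: [-3.141, 0.004, 0.001]
contact_force: [0.5, 0.2, 0.5]
grip_width: 0.0467
```

```bash
python3 -c "
from h import *
c=snap('wrist','w12',[])
to((.4575,.136,.14))"
```

```text
tcp [0.6281 0.1842 0.1754] toolx [ 1.    -0.003  0.01 ] toolz [ 0.01   0.004 -1.   ] F [0.9 1.8 6. ] w 0.0471 t 23.62
  -> (0.4575, 0.136, 0.14) tool shift [-0.1709  0.0488  0.0335]
```

View pics/w12.png

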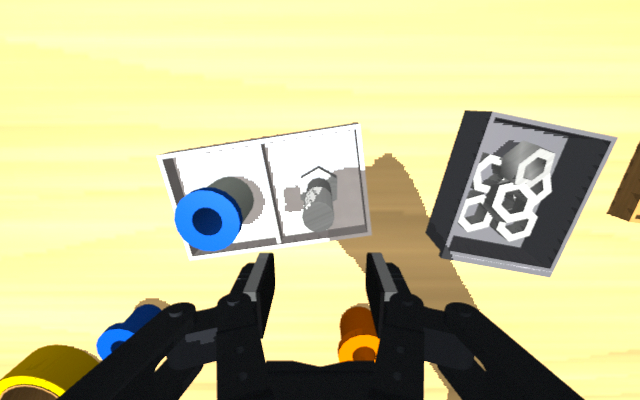

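The long bolt stands in the right cell at (318,200). Next is the orange bush.

Emit:
drive_tool(commands=[{"linear": [-0.05,0.015,0],"dr": [0,-0.4,0],"jaw": 0},{"linear": [-0.055,0.016,0],"dr": [0,0,0],"jaw": 0},{"linear": [-0.055,0.016,0],"dr": [0,0,0],"jaw": 0},{"linear": [-0.006,0,0.03],"dr": [0,0,0],"jaw": 0},{"linear": [0,0,0],"dr": [0,0,0],"jaw": 0},{"linear": [0,0,0],"dr": [0,0,0],"jaw": 0}])

```text
clock: 24.38
tcp_pos: [0.4611, 0.1378, 0.1472]
orientation: [-3.134, 0.005, -0.022]
contact_force: [0.0, -0.4, 0.7]
grip_width: 0.0853
```

```bash
python3 -c "
from h import *
c=snap('wrist','w13',[(.4575,.136,.055)])
np.save('w13c',c,allow_pickle=True)
to((.4575,.136,.06))"
```

```text
(0.4575, 0.136, 0.055) [321.7 214.7]
tcp [0.4611 0.1378 0.1471] toolx [ 1.    -0.003  0.014] toolz [ 0.014  0.007 -1.   ] F [-0.2 -0.4 -0.1] w 0.0854 t 24.43
  -> (0.4575, 0.136, 0.06) tool shift [-0.0048  0.0024  0.087 ]
```

View pics/w13.png

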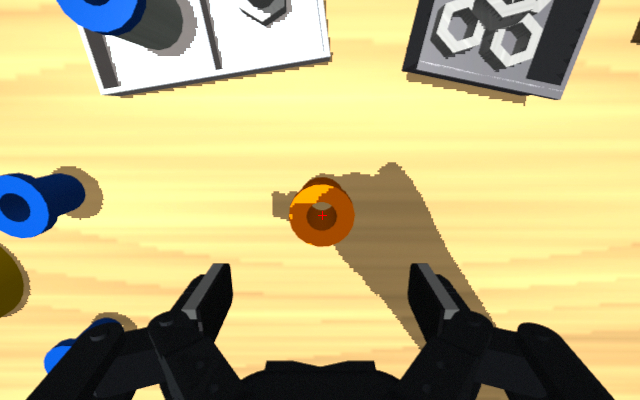

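The orange flange is centred at (322,214), on its marker. Descend.

Emit:
drive_tool(commands=[{"linear": [-0.0035,0.002,0.03],"dr": [-0.4,-0.8,0],"jaw": 0},{"linear": [0,0,0.035],"dr": [0,0,0],"jaw": 0},{"linear": [0,0,0.03],"dr": [0,0,0],"jaw": 0},{"linear": [0,0,0],"dr": [0,0,0],"jaw": 0}])

```text
clock: 24.92
tcp_pos: [0.4649, 0.1385, 0.053]
orientation: [-3.138, 0.007, -0.012]
contact_force: [0.1, 0.6, 0.3]
grip_width: 0.0855
```

```bash
python3 -c "
from h import *
to((.4575,.136,.028))"
```

```text
tcp [0.4649 0.1385 0.053 ] toolx [ 1.    -0.005  0.008] toolz [ 0.008  0.004 -1.   ] F [0.1 0.6 0.3] w 0.0855 t 24.93
  -> (0.4575, 0.136, 0.028) tool shift [-0.0076  0.0026  0.025 ]
```

Emit:
drive_tool(commands=[{"linear": [-0.0075,0.0025,0.01],"dr": [-0.2,-0.5,0],"jaw": 0},{"linear": [0,0,0.01],"dr": [0,0,0],"jaw": 0},{"linear": [0,0,0.003],"dr": [0,0,0],"jaw": 0},{"linear": [0,0,0],"dr": [0,0,0],"jaw": 0}])

```text
clock: 25.42
tcp_pos: [0.46, 0.137, 0.0316]
orientation: [-3.14, 0.008, -0.005]
contact_force: [0.5, 0.2, -0.2]
grip_width: 0.0853
```

```bash
python3 -c "
from h import *
to((.4575,.136,.028))"
```

```text
tcp [0.46   0.137  0.0316] toolx [ 1.    -0.005  0.003] toolz [ 0.003  0.002 -1.   ] F [ 0.5  0.2 -0.2] w 0.0853 t 25.43
  -> (0.4575, 0.136, 0.028) tool shift [-0.0025  0.001   0.0036]
```

Emit:
drive_tool(commands=[{"linear": [-0.0025,0.001,0.0035],"dr": [0,-0.1,0],"jaw": 0.2},{"linear": [0,0,0],"dr": [0,0,0],"jaw": 1},{"linear": [0,0,0],"dr": [0,0,0],"jaw": 1},{"linear": [0,0,0],"dr": [0,0,0],"jaw": 1},{"linear": [0,0,0],"dr": [0,0,0],"jaw": 1},{"linear": [0,0,0],"dr": [0,0,0],"jaw": 1}], force=40)

```text
clock: 26.18
tcp_pos: [0.4578, 0.136, 0.0286]
orientation: [-3.139, 0.009, -0.004]
contact_force: [0.1, -0.4, 0.3]
grip_width: 0.0526
```

Emit:
drive_tool(commands=[{"linear": [0,0,-0.02],"dr": [0,0,0],"jaw": 1},{"linear": [0,0,-0.05],"dr": [0,0,0],"jaw": 1},{"linear": [0,0,-0.05],"dr": [0,0,0],"jaw": 1},{"linear": [0.01,0.04,0],"dr": [0,0,0],"jaw": 1},{"linear": [0.02,0.05,0],"dr": [0,0,0],"jaw": 1},{"linear": [0.02,0.05,0],"dr": [0,0,0],"jaw": 1},{"linear": [0.02,0.05,0],"dr": [0,0,0],"jaw": 1},{"linear": [0.02,0.05,0],"dr": [0,0,0],"jaw": 1}])

```text
clock: 27.18
tcp_pos: [0.5497, -0.1052, 0.1526]
orientation: [-3.137, -0.011, -0.008]
contact_force: [1.3, 0.1, -1.2]
grip_width: 0.053
```

```bash
python3 -c "
from h import *
to((.626,-.27,.13))"
```

```text
tcp [ 0.5497 -0.1052  0.1526] toolx [1.    0.007 0.005] toolz [ 0.005  0.004 -1.   ] F [ 1.3  0.1 -1.2] w 0.053 t 27.18
  -> (0.626, -0.27, 0.13) tool shift [0.075  0.1655 0.0223]
```

Emit:
drive_tool(commands=[{"linear": [0.025,0.055,0],"dr": [0,0,0],"jaw": 1},{"linear": [0.025,0.05,0],"dr": [0,0,0],"jaw": 1},{"linear": [0.022,0.05,0],"dr": [0,0,0],"jaw": 1},{"linear": [0,0,0.01],"dr": [0,0,0],"jaw": 1},{"linear": [0,0,0],"dr": [0,0,0],"jaw": 1}])

```text
clock: 27.8
tcp_pos: [0.6239, -0.2697, 0.1398]
orientation: [-3.138, -0.002, -0.007]
contact_force: [-0.2, 0.6, -0.3]
grip_width: 0.0524
```

```bash
python3 -c "
from h import *
c=snap('wrist','w14',[(.626,-.27,.004),(.639,-.1765,.004)])
to((.626,-.27,.0325))"
```

```text
(0.626, -0.27, 0.004) [319.7 192.7]
(0.639, -0.1765, 0.004) [219.4 179. ]
tcp [ 0.6241 -0.2704  0.1406] toolx [1.    0.001 0.005] toolz [ 0.005  0.002 -1.   ] F [-0.1 -0.1 -0.4] w 0.0525 t 27.85
  -> (0.626, -0.27, 0.0325) tool shift [ 0.0013 -0.0002  0.1081]
```

View pics/w14.png

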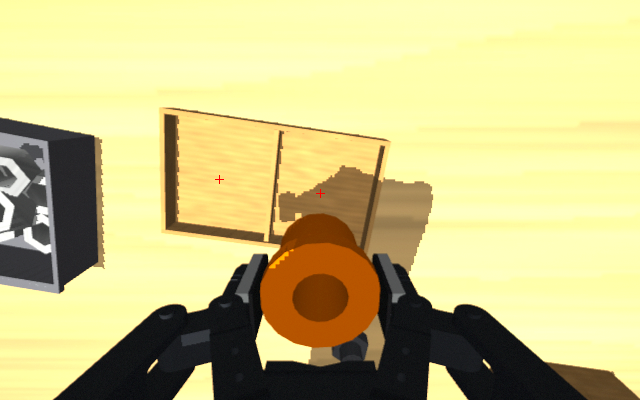

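The target (320,193) is central in the right brown cell. Descend.

Emit:
drive_tool(commands=[{"linear": [0.001,0,0.03],"dr": [0,-0.2,0],"jaw": 1},{"linear": [0,0,0.04],"dr": [0,0,0],"jaw": 1},{"linear": [0,0,0.025],"dr": [0,0,0],"jaw": 1},{"linear": [0,0,0],"dr": [0,0,0],"jaw": 1},{"linear": [0,0,0],"dr": [0,0,0],"jaw": 1}])

```text
clock: 28.48
tcp_pos: [0.6276, -0.2631, 0.0477]
orientation: [-3.138, -0.015, -0.01]
contact_force: [-1.1, 0.3, -1.0]
grip_width: 0.0527
```

```bash
python3 -c "
from h import *
to((.626,-.27,.0325))"
```

```text
tcp [ 0.6276 -0.2631  0.0477] toolx [1.    0.01  0.007] toolz [ 0.007  0.003 -1.   ] F [-1.1  0.3 -1. ] w 0.0527 t 28.48
  -> (0.626, -0.27, 0.0325) tool shift [-0.0018  0.0069  0.0152]
```

Emit:
drive_tool(commands=[{"linear": [-0.002,0.007,0.005],"dr": [-0.2,-0.4,0.5],"jaw": 1},{"linear": [0,0,0.006],"dr": [0,0,0],"jaw": 1},{"linear": [0,0,0],"dr": [0,0,0],"jaw": 1}])

```text
clock: 28.85
tcp_pos: [0.6273, -0.271, 0.0391]
orientation: [3.139, 0.001, 0.005]
contact_force: [0.2, 0.5, -0.6]
grip_width: 0.0523
```

Emit:
drive_tool(commands=[{"linear": [0,0,0.004],"dr": [0,0,0],"jaw": 1},{"linear": [0,0,0.0015],"dr": [0,0,0],"jaw": 1},{"linear": [0,0,0],"dr": [0,0,0],"jaw": 1}])

```text
clock: 29.22
tcp_pos: [0.6274, -0.2712, 0.0335]
orientation: [3.139, 0.0, 0.006]
contact_force: [0.4, -0.4, -1.0]
grip_width: 0.0531
```

Emit:
drive_tool(commands=[{"linear": [0,0,0.0012],"dr": [0,0,0],"jaw": 1},{"linear": [0,0,0],"dr": [0,0,0],"jaw": 1}])

```text
clock: 29.48
tcp_pos: [0.6279, -0.2712, 0.0327]
orientation: [3.139, 0.001, 0.007]
contact_force: [-0.5, -0.3, 0.4]
grip_width: 0.0524
```

Emit:
drive_tool(commands=[{"linear": [0,0,0.0005],"dr": [0,0,0],"jaw": 1},{"linear": [0,0,0],"dr": [0,0,0],"jaw": 0.2},{"linear": [0,0,0],"dr": [0,0,0],"jaw": 0.1},{"linear": [0,0,0],"dr": [0,0,0],"jaw": 0.1},{"linear": [0,0,-0.03],"dr": [0,0,0],"jaw": 0.1},{"linear": [0,0,-0.04],"dr": [0,0,0],"jaw": 0.1},{"linear": [0,0,-0.05],"dr": [0,0,0],"jaw": 0.1},{"linear": [0,0,0],"dr": [0,0,0],"jaw": 0.1}])

```text
clock: 30.48
tcp_pos: [0.6269, -0.2708, 0.1547]
orientation: [3.14, 0.001, 0.004]
contact_force: [1.1, 0.3, 0.1]
grip_width: 0.0768
```

```bash
python3 -c "
from h import *
c=snap('wrist','w15',[])
to((.455,-.297,.13))"
```

```text
tcp [ 0.6252 -0.2703  0.1521] toolx [ 1.     0.    -0.001] toolz [-0.001 -0.    -1.   ] F [-0.1  0.3 -0.4] w 0.0768 t 30.52
  -> (0.455, -0.297, 0.13) tool shift [-0.1702  0.0267  0.0223]
```

View pics/w15.png

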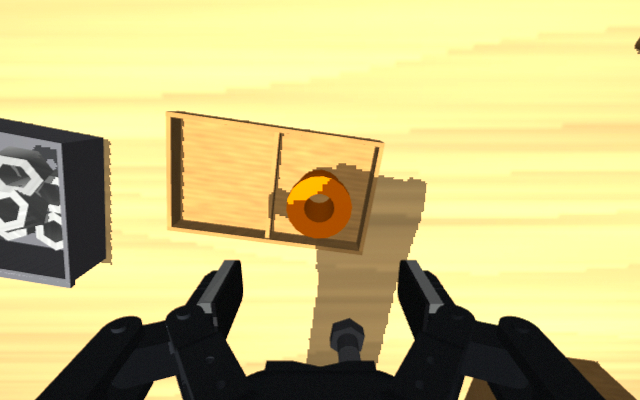

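The orange bush stands in the brown tray's right cell at (319,207). Next is the short bolt.

Emit:
drive_tool(commands=[{"linear": [-0.055,0.009,0],"dr": [0,0,0],"jaw": 0},{"linear": [-0.055,0.009,0],"dr": [0,0,0],"jaw": 0},{"linear": [-0.05,0.009,0],"dr": [0,0,0],"jaw": 0},{"linear": [0,0,0.02],"dr": [0,0,0],"jaw": 0},{"linear": [0,0,0],"dr": [0,0,0],"jaw": 0}])

```text
clock: 31.15
tcp_pos: [0.4562, -0.2961, 0.1257]
orientation: [-3.137, -0.001, 0.016]
contact_force: [0.6, 1.1, 0.8]
grip_width: 0.0854
```

```bash
python3 -c "
from h import *
c=snap('wrist','w16',[(.455,-.297,.07)])
np.save('w16c',c,allow_pickle=True)
to((.455,-.297,.027))"
```

```text
(0.455, -0.297, 0.07) [320.1 226.5]
tcp [ 0.4567 -0.2966  0.1265] toolx [ 1.     0.    -0.009] toolz [-0.009  0.003 -1.   ] F [-0.6 -0.4 -0.3] w 0.0854 t 31.2
  -> (0.455, -0.297, 0.027) tool shift [-0.0008  0.0007  0.0995]
```

View pics/w16.png

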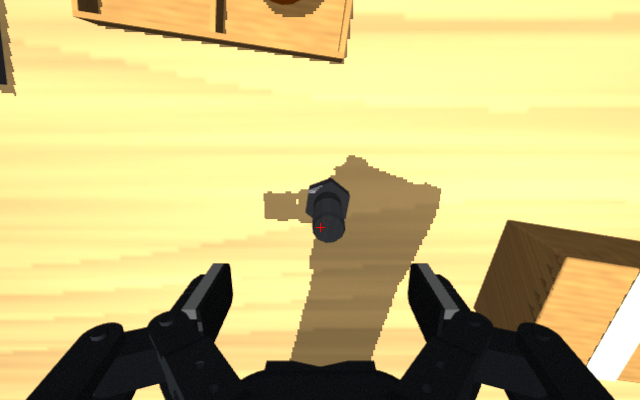

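The short bolt's tip is at about (328,227), 8 px (about 6 mm) right of the marker. I'll adjust and recheck lower down.

Emit:
drive_tool(commands=[{"linear": [-0.001,0.005,0.02],"dr": [-0.2,0.5,0],"jaw": 0},{"linear": [0,0,0.03],"dr": [0,0,0],"jaw": 0},{"linear": [0,0,0.015],"dr": [0,0,0],"jaw": 0},{"linear": [0,0,0],"dr": [0,0,0],"jaw": 0}])

```text
clock: 31.7
tcp_pos: [0.4596, -0.3014, 0.0613]
orientation: [3.141, 0.005, 0.005]
contact_force: [0.1, 0.2, 0.8]
grip_width: 0.0851
```

```bash
python3 -c "
from h import *
c=snap('wrist','w17',[(.455,-.302,.07)])
np.save('w17c',c,allow_pickle=True)
to((.455,-.302,.027))"
```

```text
(0.455, -0.302, 0.07) [318.9 282. ]
tcp [ 0.4601 -0.3016  0.0619] toolx [1.    0.003 0.004] toolz [ 0.004 -0.002 -1.   ] F [ 0.3 -0.4 -0.2] w 0.0853 t 31.75
  -> (0.455, -0.302, 0.027) tool shift [-0.0052  0.0003  0.0349]
```

View pics/w17.png

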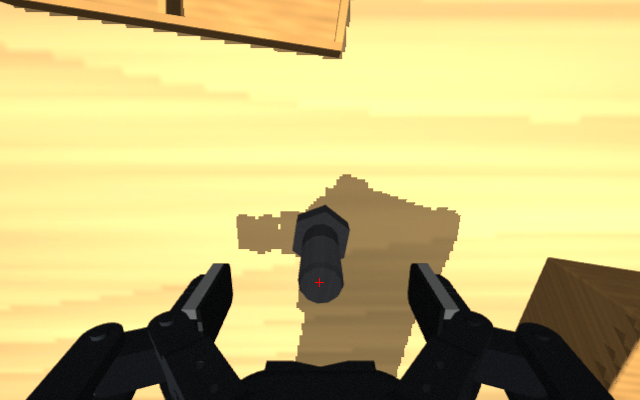

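The tip at (320,281) is on its marker and centred. Go down to grasp.

Emit:
drive_tool(commands=[{"linear": [-0.005,0,0.015],"dr": [0,-0.2,0],"jaw": 0.2},{"linear": [0,0,0.015],"dr": [0,0,0],"jaw": 0.2},{"linear": [0,0,0.002],"dr": [0,0,0],"jaw": 0.2},{"linear": [0,0,0],"dr": [0,0,0],"jaw": 0.2}])

```text
clock: 32.25
tcp_pos: [0.4561, -0.3023, 0.0294]
orientation: [3.139, 0.006, 0.004]
contact_force: [0.4, -0.1, 0.1]
grip_width: 0.0681
```

```bash
python3 -c "
from h import *
to((.455,-.302,.027))"
```

```text
tcp [ 0.4561 -0.3023  0.0294] toolx [1.    0.004 0.003] toolz [ 0.003 -0.003 -1.   ] F [ 0.4 -0.1  0.1] w 0.0681 t 32.25
  -> (0.455, -0.302, 0.027) tool shift [-0.0011 -0.0003  0.0024]
```

Emit:
drive_tool(commands=[{"linear": [-0.001,0,0.001],"dr": [0,0,0],"jaw": 0.5},{"linear": [0,0,0],"dr": [0,0,0],"jaw": 1},{"linear": [0,0,0],"dr": [0,0,0],"jaw": 1},{"linear": [0,0,0],"dr": [0,0,0],"jaw": 1},{"linear": [0,0,0],"dr": [0,0,0],"jaw": 1},{"linear": [0,0,0],"dr": [0,0,0],"jaw": 1},{"linear": [0,0,0],"dr": [0,0,0],"jaw": 1}], force=80)

```text
clock: 33.12
tcp_pos: [0.4555, -0.3025, 0.029]
orientation: [3.138, 0.006, 0.006]
contact_force: [-1.0, 0.6, -0.9]
grip_width: 0.0223
```

Emit:
drive_tool(commands=[{"linear": [0,0,-0.02],"dr": [0,0,0],"jaw": 1},{"linear": [0,0,-0.04],"dr": [0,0,0],"jaw": 1},{"linear": [0,0,-0.05],"dr": [0,0,0],"jaw": 1},{"linear": [0.03,-0.025,0],"dr": [0,0,0],"jaw": 1},{"linear": [0.05,-0.033,0],"dr": [0,0,0],"jaw": 1},{"linear": [0.05,-0.033,0],"dr": [0,0,0],"jaw": 1},{"linear": [0.04,-0.025,0],"dr": [0,0,0],"jaw": 1},{"linear": [0,0,0],"dr": [0,0,0],"jaw": 1}])

```text
clock: 34.12
tcp_pos: [0.6248, -0.1826, 0.1377]
orientation: [-3.141, 0.002, 0.007]
contact_force: [-1.6, -0.6, -3.3]
grip_width: 0.0223
```

```bash
python3 -c "
from h import *
c=snap('wrist','w18',[(.639,-.1765,.004)])
to((.639,-.1765,.033))"
```

```text
(0.639, -0.1765, 0.004) [312.2 179.4]
tcp [ 0.6226 -0.1848  0.1373] toolx [ 1.    -0.004 -0.007] toolz [-0.007 -0.001 -1.   ] F [-0.9 -0.3 -4.2] w 0.0224 t 34.17
  -> (0.639, -0.1765, 0.033) tool shift [ 0.0171 -0.0085  0.1042]
```

View pics/w18.png

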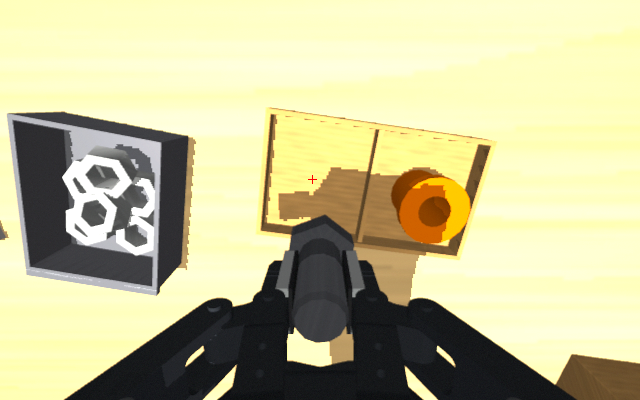

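The short bolt hangs upright and the target (312,179) is central in the left brown cell. Move over and down.

Emit:
drive_tool(commands=[{"linear": [0.016,-0.0085,0],"dr": [0,0.4,0],"jaw": 1},{"linear": [0,0,0.03],"dr": [0,0,0],"jaw": 1},{"linear": [0,0,0.035],"dr": [0,0,0],"jaw": 1},{"linear": [0,0,0.02],"dr": [0,0,0],"jaw": 1},{"linear": [0,0,0],"dr": [0,0,0],"jaw": 1}])

```text
clock: 34.8
tcp_pos: [0.638, -0.1799, 0.0496]
orientation: [3.138, -0.015, -0.001]
contact_force: [-0.8, -1.0, -4.0]
grip_width: 0.022
```

```bash
python3 -c "
from h import *
to((.639,-.1765,.033))"
```

```text
tcp [ 0.638  -0.1799  0.0496] toolx [ 1.    -0.01  -0.001] toolz [-0.001 -0.003 -1.   ] F [-0.8 -1.  -4. ] w 0.022 t 34.8
  -> (0.639, -0.1765, 0.033) tool shift [ 0.001  -0.0035  0.0166]
```

Emit:
drive_tool(commands=[{"linear": [0.001,-0.0035,0.006],"dr": [0.2,0,-0.5],"jaw": 1},{"linear": [0,0,0.006],"dr": [0,0,0],"jaw": 1},{"linear": [0,0,0.001],"dr": [0,0,0],"jaw": 1},{"linear": [0,0,0],"dr": [0,0,0],"jaw": 1}])

```text
clock: 35.3
tcp_pos: [0.6414, -0.177, 0.0392]
orientation: [3.141, -0.002, 0.007]
contact_force: [-0.1, 0.1, -3.3]
grip_width: 0.0221
```

Emit:
drive_tool(commands=[{"linear": [0,0,0.004],"dr": [0,0,0],"jaw": 1},{"linear": [0,0,0.0015],"dr": [0,0,0],"jaw": 1},{"linear": [0,0,0],"dr": [0,0,0],"jaw": 1}])

```text
clock: 35.67
tcp_pos: [0.6418, -0.1771, 0.0339]
orientation: [3.141, -0.002, 0.009]
contact_force: [0.2, -0.5, -2.8]
grip_width: 0.0223
```

Emit:
drive_tool(commands=[{"linear": [0,0,0.0012],"dr": [0,0,0],"jaw": 1},{"linear": [0,0,0],"dr": [0,0,0],"jaw": 1}])

```text
clock: 35.92
tcp_pos: [0.6421, -0.1772, 0.0332]
orientation: [3.141, -0.002, 0.01]
contact_force: [0.8, 0.3, -2.0]
grip_width: 0.0227
```

Emit:
drive_tool(commands=[{"linear": [0,0,0.001],"dr": [0,0,0],"jaw": 1},{"linear": [0,0,0],"dr": [0,0,0],"jaw": 1}])

```text
clock: 36.17
tcp_pos: [0.6423, -0.1772, 0.0332]
orientation: [3.14, -0.002, 0.01]
contact_force: [0.0, -0.1, -4.1]
grip_width: 0.022
```

Emit:
drive_tool(commands=[{"linear": [0,0,0.0015],"dr": [0,0,0],"jaw": 1},{"linear": [0,0,0],"dr": [0,0,0],"jaw": 1}])

```text
clock: 36.42
tcp_pos: [0.6425, -0.1772, 0.0332]
orientation: [3.14, -0.003, 0.011]
contact_force: [0.9, 1.1, -4.5]
grip_width: 0.0221
```

Emit:
drive_tool(commands=[{"linear": [0,0,0.0015],"dr": [0,0,0],"jaw": 1},{"linear": [0,0,0.0015],"dr": [0,0,0],"jaw": 1}])

```text
clock: 36.67
tcp_pos: [0.6429, -0.1772, 0.0331]
orientation: [3.139, -0.003, 0.011]
contact_force: [-6.7, 1.9, 14.3]
grip_width: 0.0225
```

Contact. Release, partly open, then rise.

Emit:
drive_tool(commands=[{"linear": [0,0,-0.0005],"dr": [0,0,0],"jaw": 1},{"linear": [0,0,0],"dr": [0,0,0],"jaw": 0.7},{"linear": [0,0,0],"dr": [0,0,0],"jaw": 0.45},{"linear": [0,0,0],"dr": [0,0,0],"jaw": 0.45},{"linear": [0,0,0],"dr": [0,0,0],"jaw": 0.45},{"linear": [0,0,-0.03],"dr": [0,0,0],"jaw": 0.45},{"linear": [0,0,-0.05],"dr": [0,0,0],"jaw": 0.45},{"linear": [0,0,-0.05],"dr": [0,0,0],"jaw": 0.45}])

```text
clock: 37.67
tcp_pos: [0.6399, -0.1765, 0.1614]
orientation: [3.142, -0.002, 0.0]
contact_force: [1.0, 0.2, -0.2]
grip_width: 0.0469
```

Emit:
drive_tool(commands=[{"linear": [-0.04,0,-0.03],"dr": [0,0,0],"jaw": 0.45},{"linear": [-0.05,-0.03,-0.03],"dr": [0,0,0],"jaw": 0.45},{"linear": [-0.04,-0.03,0],"dr": [0,0,0],"jaw": 0.45},{"linear": [0,0,0],"dr": [0,0,0],"jaw": 0.45},{"linear": [0,0,0],"dr": [0,0,0],"jaw": 0.45}])

```text
clock: 38.3
tcp_pos: [0.5119, -0.117, 0.2269]
orientation: [3.138, -0.004, 0.019]
contact_force: [1.0, -0.1, -0.0]
grip_width: 0.0468
```

```bash
python3 -c "
from h import *
snap('wrist','w19'); snap('top','t19'); snap('side','s19')
im=cv2.imread('pics/t19.png')[110:230,190:450]; cv2.imwrite('pics/t19c.png',cv2.resize(im,None,fx=3,fy=3,interpolation=cv2.INTER_CUBIC))
im=cv2.imread('pics/s19.png')[130:270,240:480]; cv2.imwrite('pics/s19c.png',cv2.resize(im,None,fx=3.3,fy=3.3,interpolation=cv2.INTER_CUBIC))
to()"
```

```text
tcp [ 0.5121 -0.1171  0.2262] toolx [ 1.    -0.003  0.011] toolz [ 0.011 -0.003 -1.   ] F [0.9 0.2 0.1] w 0.047 t 38.45
```

View pics/w19.png

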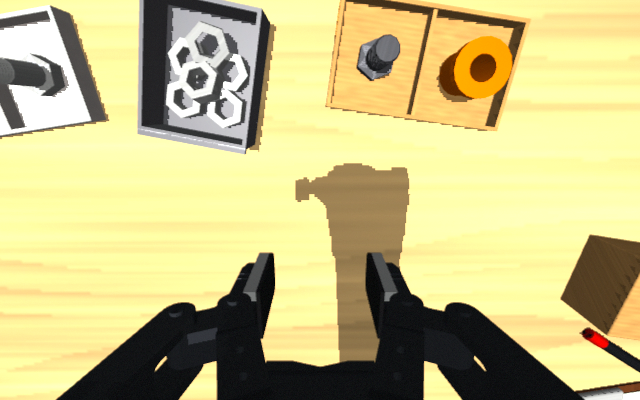

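View pics/t19c.png

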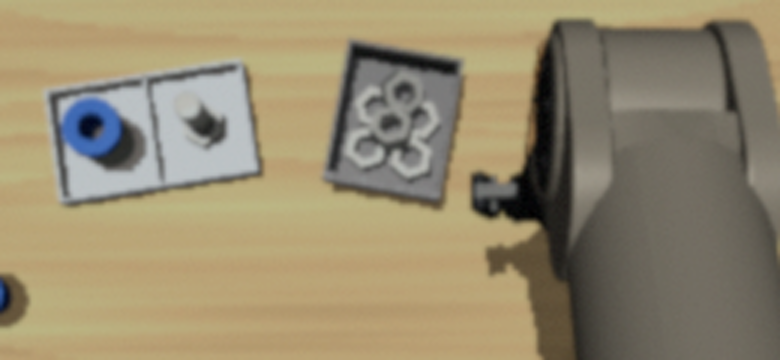

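View pics/s19c.png

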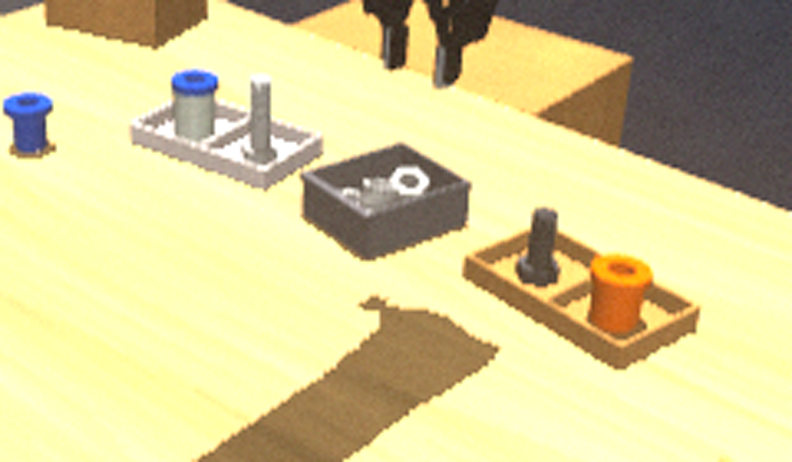

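All four items stand upright in their cells. The blue flange rests on the sleeve rim (side crop (194,82)), and the bin is undisturbed. Handing in.

```bash
python3 -c "
from bench import job
print(job.hand_in())"
```

```text
the job is handed in; nothing more can be done
None
```

Both kits are made up, and I handed the job in at about 38 s of the 122 s allowed.

- **White tray:** the steel sleeve is in the left (+y) cell with the rightmost blue bush pushed fully in. The long bright bolt is in the other cell.
- **Brown tray:** the orange bush is in the right (−y) cell and the short dark bolt is in the other.
- **Which bush fits:** I tried only the blue one. Its spigot looked thinner in the picture, and it went in without resistance until the flange seated, so I did not try the orange one.

**Last checks:** the final side and wrist pictures show everything upright in its cell, with the blue flange resting on the sleeve's rim. The final top picture agrees for the white tray and the bin, but the arm hid the brown tray. The nut bin looked undisturbed, and I moved nothing near the tape roll or the carton. The gripper was clear of everything at hand-in.

**Disagreements:**
- **Short bolt position:** the wrist view above it put the bolt about 5 mm farther right than the first readings, so I corrected before gripping.
- **Short bolt placing force:** it showed about 14 N upward as it touched the tray floor, more than the other placings but well under the limits.

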